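# Flip the vial tray up over the loading deck's edge and slide it home

## Robot

A 6-joint arm with a two-finger parallel gripper is mounted at the origin on the work surface. World frame = base frame: x ahead of the robot, y to its left, z up, the work surface at z = 0. Lengths are in m, angles in rad, forces in N, time in s.
With the tool pointing down it reaches from about 0.325 to 0.775 m from the base axis. Payload 5.5 kg.
Tool frame: the origin (TCP) lies on the centre line of the jaws, within the pads' length; the fingertips stand r.tip_reach ahead of it and the grasp point (between the pads) lies 8 mm behind it (r.tip_reach is the distance from the TCP to the fingertips, in m); z points along the fingers, x is the direction in which the jaws open and shut, and the axes are right-handed (so a half turn about z gives the same grasp; the last joint's range is limited). The gripper opens to 85 mm and grips with 20 to 120 N. Pads are 22 mm wide; open, the fingers measure 114 mm over their backs; the gripper's body (76 mm by 85 mm) begins 54 mm behind the grasp point. The pads swing forward as they close: fully open they stand 13 mm farther back than shut.
Start: joints at [-1.3, 0.091, 1.231, -0, 1.82, -0.057], TCP at [0.193, -0.568, 0.242] pointing down, gripper open.
Joint ranges: [-2.87, 2.87], [-0.86, 2.18], [0.17, 2.46], [-1.51, 4.65], [0.06, 2.69], [-2.65, 2.65]. Speed limits (rad/s): [2.57, 2.57, 3.01, 3.14, 3.14, 3.14].

## Interface

Orientations are given as a unit quaternion [w, x, y, z].
In Python, from station import monitor, viewer, ticket, r gives the robot as it stands.
- The arm moves only by the tool servo_tool, never from a script. Its argument "series" is a list of rows, each an object with "rotation": the turn, a rotation vector about the tool's x, y, z in degrees, a list of three; "offset": the shift along the tool's x, y, z in mm, a list of three; "jaw": the finger opening in mm, from 0 to 85.4. In form: [{"rotation": [rx, ry, rz], "offset": [x, y, z], "jaw": jaw}, ...]. A call has 1 to 12 rows; each row shifts and turns the commanded pose from where the row before left it, along the tool's axes as they then stand; what a row does not reach is not made up. A row lasts 1/8 s, in which the tool goes at most 62.5 mm and 10.7 degrees, less where a joint would pass 70% of its speed; a pose out of reach is approached as far as the arm can. A call with a gripper value outside its range is refused whole. The fingers move at their own pace and stop on an object; "grip_force" is the grip in N (left out, the last holds). Time passes only in rows, so rows that do not move let the fingers close. It gives the time, the measured TCP pose, the force and the opening at its end, in the units of the state.
- monitor.observe(): the state, without advancing time (a new reading comes with each control period).
- viewer.grab_frame(name): name is "scene" or "top" or "wrist"; returns a dict with "image" (400x640x3 uint8, red, green, blue), "range_z" (400x640 float32, m along the optical axis (not along the pixel's ray), 0 where there is no reading), "mtx" (3x3 intrinsics, pixels), "rvec" (rotation vector, rad) and "tvec" (3), from world to camera coordinates, as OpenCV has them. Camera axes: x right, y down, z forward; pixel columns grow to the right and rows downward; lengths in m; the calibration is good to about 2 mm. A picture is of the moment at which its call begins.
- ticket.job_done(): hands the job in, once; it reports no verdict.
The state is a dict: "time_s": time; "joint_positions": joint angles; "joint_vel": joint speeds; "joint_torque": joint torques, N m; "ee_pos": TCP position; "orientation": TCP orientation; "contact_force": force on the tool from outside, world axes, zero at the start; "ft_torque": the same for the moment, N m; "finger_gap": finger opening in m.
Only numpy, scipy, OpenCV 4.12 (cv2) and the standard library are available. Lean on these libraries where they do the work, as an engineer would, in place of code of your own. Each camera call takes 0.05 s, during which the arm holds its last target.

## Task

The blue vial tray lies upside down on the bench in front of the raised white loading deck. Push it against the front edge of the deck and work its near side up until it tips over and lies on the deck with its pockets facing up, then slide it back until it is flush against the metal stop rail along the back of the deck, and leave it there. Do it by feel and never press on the tray with more than about 25 N; do not disturb the bottles and other things around.

Things in the scene. Friction and masses are not known exactly. Their poses are not given: they have to be found in the camera images.
- tray_center (a point): Centre (half-way up, 10 mm) of the blue plastic vial tray, 100 (its x) by 120 (its y) by 20 mm (its z). At the start it lies upside down on the bench, flat base on top, its own z up, pockets down, its x roughly along the deck's x (within 0.2 rad), one 120 mm side facing the deck's front, 10 to 40 mm away. Turned over correctly, its z points straight down. Too wide to grasp across.
- tray: The same tray, origin at the middle of its pocket side (on the bench at the start). Six pockets about 45 x 36 mm, 16 mm deep, open to its -z; walls 4 mm, ending in one plane; the base is a flat plate on +z. 0.13 to 0.23 kg. Friction with bench, deck top and fingers 0.5 to 0.7 or more: with its far side against the deck, pressing about 12 N on the near face low down while moving up lifts it.
- deck_edge (a point): Middle of the upper front edge of the white loading deck, a fixed step 24 mm high above the flat bench (height 0), 400 mm wide (its y). Its vertical front has a slippery polished steel trim (friction about 0.3) up to 20 mm. x is level, from the front edge to the back, away from the robot; y along the edge; z up. Standing against it, the tray reaches 100 mm up and tips over when pushed back.
- deck_stop (a point): Middle of the foot of the front face of the aluminium stop rail at the back of the deck, 118 mm behind the front edge, on the deck's top (24 mm above the bench). The rail stands 16 mm above the deck along its whole width; same axes as deck_edge. A tray that is home touches this face with one whole 120 mm side; its centre is then 50 mm in front of it.
- bottle_a: White plastic bottle standing on one end of the deck, about 165 mm from its middle, 48 mm across, 85 mm tall; bystander. Origin at its underside.
- jar_amber: Amber jar with white lid on the other end of the deck, about 165 mm from its middle, 48 mm across, 70 mm tall; bystander. Origin at its underside.
- bottle_b: White bottle on the bench, left, 56 mm across, 120 mm tall; bystander. Origin at its underside.
- bottle_c: White bottle on the bench, left, 56 mm across, 120 mm tall; bystander. Origin at its underside.
- beaker: Clear beaker on the bench, right, 70 mm across, 90 mm tall; bystander. Origin at its underside.
- tray_spare: A second blue tray of the same kind lying pockets up on the bench, far right; bystander, leave it. Origin at its underside.
- tip_box: Blue box of pipette tips, 85 x 120 x 62 mm, on the bench, far left; bystander. Origin at its underside.
Mind the look-alikes: they are no part of the job. What is shaped like the tray but brown is not meant.

How it is judged:
On the way, in this order (a step that is already met when the one before it is completed fails the run):
1. the tray stands up on its side against the deck's front (angle between tray_center's own z axis and vertical between 0.9 and 2 rad and x of tray_center in the frame of deck_edge below 0.02 m), for 0.05 s.
2. the tray lies on the deck, pockets up (angle between tray_center's own z axis and vertical above 3 rad and height (world z) of tray_center between 0.029 and 0.039 m), for 0.2 s.
At the end, for the whole second after the job is handed in: The tray lies flat on the deck (within 3 degrees), pockets up, one long side against the stop rail (centre 47 to 54 mm in front of it, square to it within 0.06 rad, centre within 120 mm of the deck's middle), at rest and untouched (angle between tray_center's own z axis and vertical above 3.09 rad and height (world z) of tray_center between 0.031 and 0.037 m and x of tray_center in the frame of deck_stop between -0.054 and -0.047 m and y of tray_center in the frame of deck_stop between -0.12 and 0.12 m and angle between the x axis of tray_center and the x axis of deck_stop, either way round below 0.06 rad and contact force between the arm and tray below 0.1 N and linear speed of tray below 0.01 m/s).
It fails at once if the tray is pressed by the robot with more than 30 N (contact force between any of the arm, the fingers and tray above 30 N).
It fails at once if a bystander is pushed more than 25 mm or knocked over (distance of any of bottle_a, jar_amber, bottle_b, bottle_c, beaker, tray_spare, tip_box from where it was at the start of the episode above 0.025 m or angle between any of bottle_a, jar_amber, bottle_b, bottle_c, beaker's own z axis and vertical above 0.5 rad).
It also fails if it takes over 72 s, if anything falls off the work surface, if the arm or the gripper's body presses on something with over 40 N, if the wrist force passes 120 N, or if a joint passes its speed limit or range.

## Working session

There is one attempt and no reset: what is moved stays moved. The work goes in short steps, Python scripts to look and compute and a tool call to move; the robot and the scene stay as the last step left them, time stands still between calls to the robot, and variables do not carry over. Pictures are saved under pics/ and viewed, and the job is handed in when it is done.

Besides the shell and the picture viewer there is one more tool, called after "Emit:" by a JSON object that holds its "name" and its "arguments", one argument or row to a line. servo_tool: Moves the arm, as the interface text tells. Its arguments: {"type":"object","properties":{"series":{"type":"array"},"grip_force":{"type":"number"}},"required":["series"]}

```bash
mkdir -p pics; ls; cat > h.py <<'E'
import numpy as np,cv2
from station import monitor,viewer,ticket,r
def grab(n,save=None):
    f=viewer.grab_frame(n)
    if save: cv2.imwrite(f'pics/{save}.png',cv2.cvtColor(f['image'],cv2.COLOR_RGB2BGR))
    return f
def ray(f,uv,z):
    R=cv2.Rodrigues(np.array(f['rvec'],float))[0];t=np.array(f['tvec'],float).ravel()
    uv=np.atleast_2d(uv).astype(float)
    d=np.c_[uv,np.ones(len(uv))]@np.linalg.inv(f['mtx']).T@R
    c=-R.T@t
    return c+d*((z-c[2])/d[:,2])[:,None]
def cloud(f):
    R=cv2.Rodrigues(np.array(f['rvec'],float))[0];t=np.array(f['tvec'],float).ravel()
    v,u=np.mgrid[0:400,0:640]
    Z=f['range_z'];d=np.stack([u,v,np.ones_like(u)],-1)@np.linalg.inv(f['mtx']).T
    return (d*Z[...,None]-t)@R
def st():
    s=monitor.observe()
    print(s['time_s'],np.round(s['ee_pos'],4),np.round(s['orientation'],4),'F',np.round(s['contact_force'],2),'gap',round(s['finger_gap'],4))
    return s
E
python3 - <<'E'
from h import *
st();print(r.tip_reach)
grab('scene','scene0');grab('top','top0');grab('wrist','wrist0')
E
```

```text
pics
0.0 [ 0.1931 -0.5678  0.2411] [-6.000e-04  8.130e-01 -5.823e-01 -8.000e-04] F [ 0.49 -0.65  0.41] gap 0.0856
0.011
```

View pics/scene0.png

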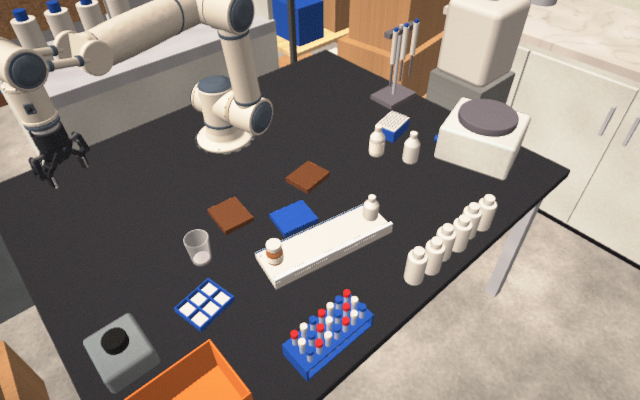

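View pics/top0.png

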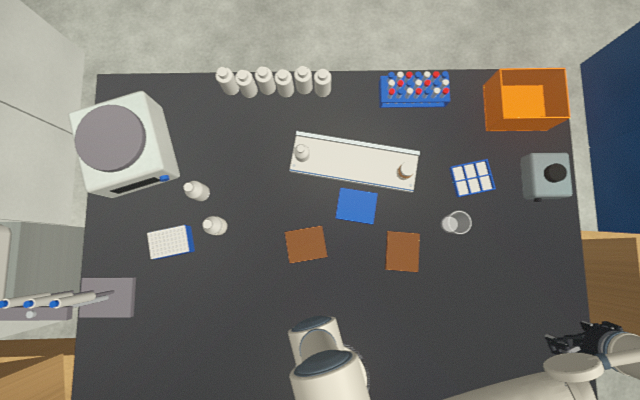

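The top view shows these candidates:
- Plain blue plate at (357,205), directly in front of the deck.
- Brown decoys at (306,244) and (403,251).
- Spare blue tray, pockets up, at (472,177).
- Blue tube rack at (415,90).
- Tip box at (170,241).

I choose (357,205): it is blue, has its flat base up and sits 10–40 mm from the deck front. Next is a close crop and measurement.

```bash
python3 - <<'E'
from h import *
f=grab('top');im=f['image']
cv2.imwrite('pics/crop.png',cv2.cvtColor(cv2.resize(im[120:280,270:450],None,fx=4,fy=3.7,interpolation=cv2.INTER_CUBIC),cv2.COLOR_RGB2BGR))
h=cv2.cvtColor(im,cv2.COLOR_RGB2HSV)
m=cv2.inRange(h,(100,120,80),(125,255,255))
n,l,s,c=cv2.connectedComponentsWithStats(m)
i=l[205,357];print(s[i])
P=cloud(f)
mm=(l==i)
print('tray z',np.median(P[mm],0))
cn=cv2.findContours(mm.astype(np.uint8),cv2.RETR_EXTERNAL,2)[0][0]
pts=ray(f,cn[:,0,:],0.02)[:,:2]
rc=cv2.minAreaRect((pts*1000).astype(np.float32));print('tray',rc,np.round(cv2.boxPoints(rc),1).tolist())
# deck: depth-based heights
Z=P[...,2];d=(Z>0.015)&(Z<0.032)&(h[...,1]<60)&(h[...,2]>150)
n,l,s,c=cv2.connectedComponentsWithStats(d.astype(np.uint8));
i=l[165,350];print(s[i],np.median(Z[l==i]))
cn=max(cv2.findContours((l==i).astype(np.uint8),cv2.RETR_EXTERNAL,2)[0],key=len)
pts=ray(f,cn[:,0,:],0.024)[:,:2]
rc=cv2.minAreaRect((pts*1000).astype(np.float32));print('deck',rc,np.round(cv2.boxPoints(rc),1).tolist())
for u in (320,340,357,380):
    print(u,[(v,np.round(P[v,u]*1000).astype(int).tolist(),im[v,u].tolist()) for v in range(130,196,4)])
E
```

```text
[ 335  188   43   37 1210]
tray z [ 0.53141025 -0.08428457  0.02052457]
tray ((532.4771728515625, -84.51849365234375), (122.03512573242188, 101.48638153076172), 80.39013671875) [[472.29998779296875, -136.1999969482422], [572.2999877929688, -153.1999969482422], [592.7000122070312, -32.79999923706055], [492.6000061035156, -15.899999618530273]]
[ 290  136  128   56 3917] 0.024601784291076637
deck ((670.1734619140625, -79.36705017089844), (399.857421875, 120.85676574707031), 79.7109375) [[575.0, -265.29998779296875], [693.9000244140625, -286.8999938964844], [765.2999877929688, 106.5999984741211], [646.4000244140625, 128.10000610351562]]
320 [(130, [788, 29, 5], [89, 86, 84]), (134, [776, 30, 1], [125, 128, 122]), (138, [748, 29, 45], [195, 198, 193]), (142, [742, 30, 22], [229, 225, 212]), (146, [728, 30, 22], [228, 226, 212]), (150, [715, 30, 23], [228, 225, 212]), (154, [701, 30, 27], [229, 226, 213]), (158, [688, 30, 25], [228, 225, 212]), (162, [675, 30, 24], [229, 225, 213]), (166, [661, 30, 26], [229, 225, 212]), (170, [648, 30, 27], [229, 225, 211]), (174, [635, 30, 27], [139, 159
[... 1500 characters left out ...]
20], [72, 122, 199])]
380 [(130, [785, -169, 7], [85, 86, 83]), (134, [774, -170, 0], [90, 88, 86]), (138, [759, -169, 4], [87, 84, 81]), (142, [747, -169, -2], [87, 85, 83]), (146, [720, -162, 45], [230, 237, 229]), (150, [713, -165, 23], [232, 227, 214]), (154, [699, -164, 26], [229, 225, 212]), (158, [687, -164, 21], [229, 226, 213]), (162, [673, -164, 24], [227, 224, 211]), (166, [659, -163, 25], [229, 226, 213]), (170, [646, -163, 25], [228, 225, 211]), (174, [633, -162, 25], [229, 226, 212]), (178, [620, -162, 25], [229, 226, 213]), (182, [607, -161, 28], [231, 227, 213]), (186, [594, -161, 23], [153, 150, 142]), (190, [584, -164, 6], [83, 86, 83]), (194, [572, -164, 1], [86, 87, 84])]
```

View pics/crop.png

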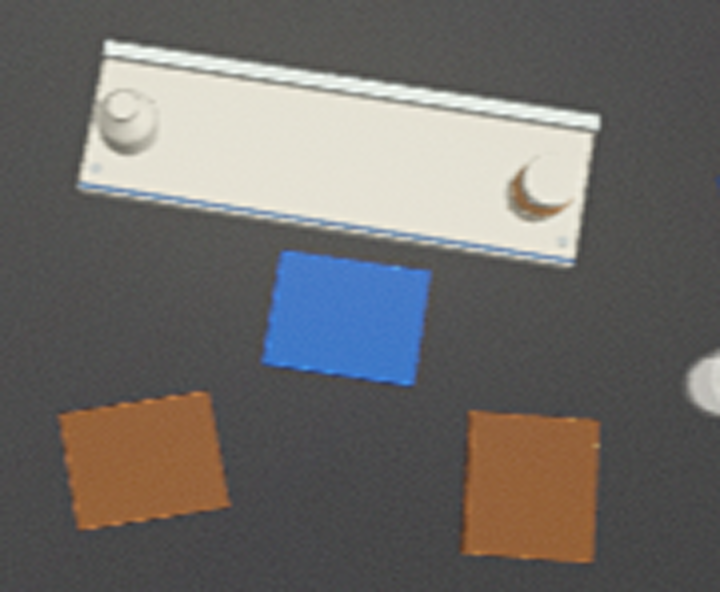

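The crop confirms the choice: a plain blue plate, base up, with its far side parallel to the deck front. The gap is about 24 mm and the deck yaw about -10.3°. Brown plates flank it behind. I'll approach with the fingers spread along the tray's near side, tilted forward.

Emit:
{"name": "servo_tool", "arguments": {
  "series": [
    {"rotation":[0,0,0],"offset":[-40,-38,2],"jaw":60},
    {"rotation":[0,0,0],"offset":[-40,-38,2],"jaw":60},
    {"rotation":[0,0,0],"offset":[-40,-38,2],"jaw":60},
    {"rotation":[0,0,0],"offset":[-40,-38,2],"jaw":60},
    {"rotation":[0,0,0],"offset":[-40,-38,2],"jaw":60},
    {"rotation":[0,0,0],"offset":[-40,-38,2],"jaw":60},
    {"rotation":[0,0,0],"offset":[-40,-38,2],"jaw":60},
    {"rotation":[0,0,0],"offset":[-40,-38,2],"jaw":60},
    {"rotation":[0,0,0],"offset":[-40,-38,2],"jaw":60},
    {"rotation":[0,0,0],"offset":[-40,-38,2],"jaw":60}
  ],
  "grip_force": 60
}}

```text
time_s: 1.45
ee_pos: [0.4245, -0.0653, 0.2223]
orientation: [-0.0, 0.813, -0.582, 0.0]
contact_force: [0.3, 0.8, -0.6]
finger_gap: 0.06
```

Emit:
{"name": "servo_tool", "arguments": {
  "series": [
    {"rotation":[0,0,9.5],"offset":[0,0,0],"jaw":60},
    {"rotation":[0,0,9.5],"offset":[0,0,0],"jaw":60},
    {"rotation":[0,0,10],"offset":[0,0,0],"jaw":60},
    {"rotation":[9,0,0],"offset":[0,0,0],"jaw":60},
    {"rotation":[9,0,0],"offset":[0,0,0],"jaw":60},
    {"rotation":[9,0,0],"offset":[0,0,0],"jaw":60},
    {"rotation":[8,0,0],"offset":[0,0,0],"jaw":60},
    {"rotation":[0,0,0],"offset":[0,0,0],"jaw":60}
  ]
}}

```text
time_s: 2.45
ee_pos: [0.4543, -0.0712, 0.2261]
orientation: [0.184, -0.614, 0.735, -0.22]
contact_force: [-0.3, 0.3, -0.3]
finger_gap: 0.0603
```

```bash
cat >> h.py <<'E'
from scipy.spatial.transform import Rotation as Ro
E0=np.array([610.7,-68.6])/1000; YAW=-0.1795
def deck(p):
    d=np.asarray(p)[...,:2]-E0;c,s=np.cos(YAW),np.sin(YAW)
    return np.stack([d[...,0]*c+d[...,1]*s,-d[...,0]*s+d[...,1]*c],-1)
def full():
    s=st();q=s['orientation'];R=Ro.from_quat([q[1],q[2],q[3],q[0]]).as_matrix()
    p=np.array(s['ee_pos']);c,sn=np.cos(YAW),np.sin(YAW)
    D=np.array([[c,sn,0],[-sn,c,0],[0,0,1]])
    print('deck xy',deck(p)*1000,'tip deck',deck(p+R[:,2]*.011)*1000,'tipz',(p+R[:,2]*.011)[2]*1000)
    print('tool axes in deck\n',np.round(D@R,3)); print('F deck',np.round(D@np.array(s['contact_force']),2),'q',np.round(s['joint_positions'],2))
E
python3 - <<'E'
from h import *
full();grab('scene','s1');grab('wrist','w1')
E
```

```text
2.45 [ 0.4543 -0.0712  0.2261] [ 0.1837 -0.6143  0.7351 -0.2204] F [-0.32  0.29 -0.25] gap 0.0603
deck xy [-153.39809069  -30.44313751] tip deck [-147.35166606  -30.4459551 ] tipz 216.89077801897446
tool axes in deck
 [[ 0.001 -0.835  0.55 ]
 [-1.    -0.001 -0.   ]
 [ 0.001 -0.55  -0.835]]
F deck [-0.37  0.23 -0.25] q [-0.26 -0.86  2.08  0.05  1.34  1.49]
```

View pics/s1.png

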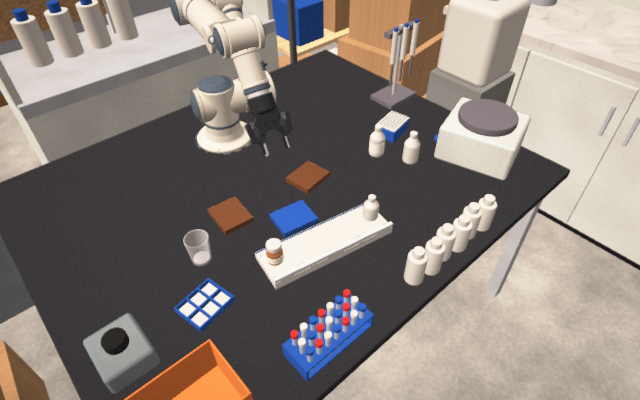

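View pics/w1.png

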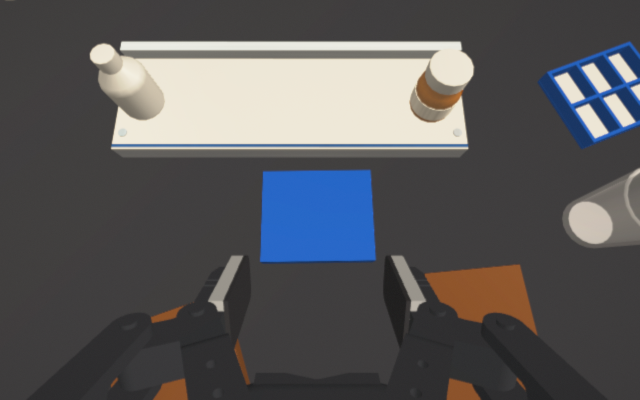

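The wrist view shows the blue tray at (318,215), aligned and centred between the fingers, with the deck front edge at row 147. Now I'll refine the edge positions from this closer view.

```bash
python3 - <<'E'
from h import *
f=grab('wrist');im=f['image'];h=cv2.cvtColor(im,cv2.COLOR_RGB2HSV)
m=cv2.inRange(h,(100,120,80),(125,255,255));n,l,s,c=cv2.connectedComponentsWithStats(m);i=l[215,318]
cn=cv2.findContours((l==i).astype(np.uint8),cv2.RETR_EXTERNAL,2)[0][0]
p=ray(f,cn[:,0,:],.02);d=deck(p)*1000
rc=cv2.minAreaRect(d.astype(np.float32));print(rc,np.round(cv2.boxPoints(rc),1).tolist())
for u in (200,320,400):
  col=im[:,u].astype(int)
  print(u,[(v,col[v].tolist(),np.round(deck(ray(f,[(u,v)],.024))[0]*1000,1).tolist()) for v in range(138,160,2)])
# fingertip points from depth
P=cloud(f)
for (u,v) in [(235,262),(402,262),(225,280),(410,280),(395,258),(412,258)]:
  print(u,v,np.round(P[v,u]*1000,1),np.round(deck(P[v,u])*1000,1))
E
```

```text
((-73.85919952392578, -31.220386505126953), (101.79910278320312, 120.29144287109375), 0.8007540106773376) [[-125.5999984741211, 28.200000762939453], [-123.9000015258789, -92.0999984741211], [-22.100000381469727, -90.5999984741211], [-23.799999237060547, 29.600000381469727]]
200 [(138, [239, 233, 217], [14.4, 101.1]), (140, [238, 232, 216], [12.0, 100.9]), (142, [238, 232, 216], [9.5, 100.6]), (144, [191, 193, 192], [7.0, 100.4]), (146, [70, 110, 157], [4.6, 100.2]), (148, [221, 216, 198], [2.2, 100.0]), (150, [128, 121, 110], [-0.3, 99.7]), (152, [98, 96, 91], [-2.7, 99.5]), (154, [96, 94, 91], [-5.1, 99.3]), (156, [98, 95, 92], [-7.5, 99.1]), (158, [72, 70, 69], [-9.9, 98.8])]
320 [(138, [238, 232, 216], [14.5, -34.7]), (140, [238, 232, 216], [12.0, -34.7]), (142, [238, 231, 215], [9.6, -34.7]), (144, [189, 190, 189], [7.1, -34.7]), (146, [67, 104, 149], [4.7, -34.7]), (148, [221, 215, 197], [2.2, -34.7]), (150, [129, 123, 111], [-0.2, -34.7]), (152, [100, 98, 94], [-2.6, -34.6]), (154, [101, 98, 94], [-5.1, -34.6]), (156, [101, 99, 95], [-7.5, -34.6]), (158, [73, 71, 69], [-9.9, -34.6])]
400 [(138, [238, 232, 216], [14.6, -125.2]), (140, [238, 232, 216], [12.1, -125.1]), (142, [238, 231, 215], [9.6, -124.9]), (144, [189, 191, 190], [7.1, -124.8]), (146, [67, 107, 154], [4.7, -124.6]), (148, [214, 207, 192], [2.3, -124.4]), (150, [128, 122, 110], [-0.2, -124.3]), (152, [99, 96, 92], [-2.6, -124.1]), (154, [98, 95, 92], [-5.0, -124.0]), (156, [99, 96, 93], [-7.4, -123.8]), (158, [72, 69, 69], [-9.8, -123.7])]
235 262 [467.9 -39.6 236. ] [-145.7    3. ]
402 262 [ 455.6 -107.4  236.8] [-145.7  -65.8]
225 280 [460.3 -37.6 247.3] [-153.5    3.7]
410 280 [ 447.9 -105.6  248.5] [-153.5  -65.5]
395 258 [ 457.8 -105.5  234.5] [-143.8  -63.6]
412 258 [ 4.708e+02 -1.809e+02 -4.000e-01] [-117.6 -135.5]
```

Both views agree: the tray's near edge is at deck x ≈ -124.5, y centre ≈ -31, gap ≈ 23 mm. I'll set the tool to about 10° tilt and descend in front of the near side.

Emit:
{"name": "servo_tool", "arguments": {
  "series": [
    {"rotation":[-8,0,0],"offset":[0,0,0],"jaw":60},
    {"rotation":[-8,0,0],"offset":[0,0,0],"jaw":60},
    {"rotation":[-7.5,0,0],"offset":[0,0,0],"jaw":60},
    {"rotation":[0,0,0],"offset":[0,0,0],"jaw":60}
  ]
}}

```text
time_s: 3.1
ee_pos: [0.456, -0.0716, 0.2275]
orientation: [0.055, -0.639, 0.765, -0.066]
contact_force: [0.7, -0.1, -0.8]
finger_gap: 0.0602
```

```bash
python3 - <<'E'
from h import *
full()
E
```

```text
3.1 [ 0.456  -0.0716  0.2275] [ 0.0547 -0.6388  0.7646 -0.0661] F [ 0.67 -0.09 -0.83] gap 0.0602
deck xy [-151.72033109  -30.56033251] tip deck [-149.84089274  -30.56798229] tipz 216.65415851660993
tool axes in deck
 [[ 0.001 -0.985  0.171]
 [-1.    -0.001 -0.001]
 [ 0.001 -0.171 -0.985]]
F deck [ 0.67  0.03 -0.83] q [-0.24 -0.44  1.74  0.01  1.67  1.52]
```

Emit:
{"name": "servo_tool", "arguments": {
  "series": [
    {"rotation":[0,0,0],"offset":[0,7,38],"jaw":60},
    {"rotation":[0,0,0],"offset":[0,7,38],"jaw":60},
    {"rotation":[0,0,0],"offset":[0,7,38],"jaw":60},
    {"rotation":[0,0,0],"offset":[0,7,38],"jaw":60},
    {"rotation":[0,0,0],"offset":[0,5,30],"jaw":60},
    {"rotation":[0,0,0],"offset":[0,0,0],"jaw":60},
    {"rotation":[0,0,0],"offset":[0,0,0],"jaw":60}
  ]
}}

```text
time_s: 3.98
ee_pos: [0.4548, -0.0715, 0.045]
orientation: [0.057, -0.639, 0.764, -0.069]
contact_force: [-0.0, 0.2, 0.3]
finger_gap: 0.0599
```

```bash
python3 - <<'E'
from h import *
full();f=grab('wrist','w2');P=cloud(f);
E
```

```text
3.975 [ 0.4548 -0.0715  0.045 ] [ 0.0567 -0.6385  0.7644 -0.0687] F [-0.02  0.18  0.35] gap 0.0599
deck xy [-152.91800495  -30.74162218] tip deck [-150.96607995  -30.75223536] tipz 34.14836243139218
tool axes in deck
 [[ 0.    -0.984  0.177]
 [-1.    -0.001 -0.001]
 [ 0.001 -0.177 -0.984]]
F deck [-0.05  0.18  0.35] q [-0.24 -0.42  2.05  0.01  1.34  1.51]
```

View pics/w2.png

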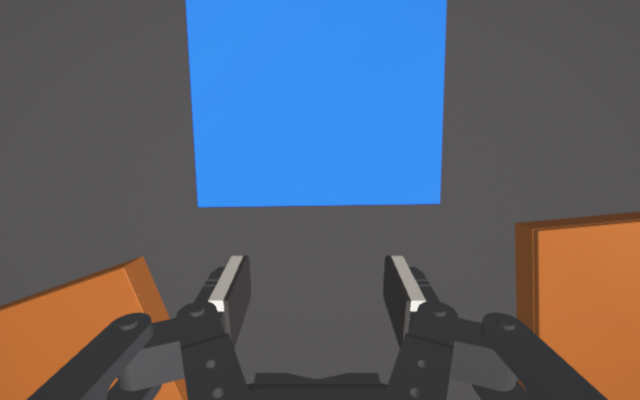

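The two pads are at (230,280) and (405,280), clear of both brown plates, with the tray's near edge ahead at row 205. Next I'll feel for the bench.

Emit:
{"name": "servo_tool", "arguments": {
  "series": [
    {"rotation":[0,0,0],"offset":[0,3,14],"jaw":60},
    {"rotation":[0,0,0],"offset":[0,2,12],"jaw":60},
    {"rotation":[0,0,0],"offset":[0,0,0],"jaw":60},
    {"rotation":[0,0,0],"offset":[0,0,2],"jaw":60},
    {"rotation":[0,0,0],"offset":[0,0,2],"jaw":60}
  ]
}}

```text
time_s: 4.65
ee_pos: [0.4546, -0.0715, 0.0126]
orientation: [0.056, -0.639, 0.765, -0.067]
contact_force: [-0.3, 0.5, -0.5]
finger_gap: 0.0601
```

Emit:
{"name": "servo_tool", "arguments": {
  "series": [
    {"rotation":[0,0,0],"offset":[0,0,1.5],"jaw":60},
    {"rotation":[0,0,0],"offset":[0,0,1.5],"jaw":60}
  ]
}}

```text
time_s: 4.9
ee_pos: [0.4549, -0.0716, 0.0095]
orientation: [0.056, -0.639, 0.765, -0.067]
contact_force: [0.3, 0.4, -0.7]
finger_gap: 0.0597
```

Emit:
{"name": "servo_tool", "arguments": {
  "series": [
    {"rotation":[0,0,0],"offset":[0,0,1],"jaw":60},
    {"rotation":[0,0,0],"offset":[0,0,1],"jaw":60}
  ]
}}

```text
time_s: 5.15
ee_pos: [0.4552, -0.0716, 0.0075]
orientation: [0.056, -0.639, 0.765, -0.067]
contact_force: [-1.1, 0.2, -0.3]
finger_gap: 0.0598
```

Emit:
{"name": "servo_tool", "arguments": {
  "series": [
    {"rotation":[0,0,0],"offset":[0,0,1],"jaw":60},
    {"rotation":[0,0,0],"offset":[0,0,1],"jaw":60}
  ]
}}

```text
time_s: 5.4
ee_pos: [0.4555, -0.0716, 0.0068]
orientation: [0.055, -0.639, 0.765, -0.067]
contact_force: [-9.9, 1.4, 14.1]
finger_gap: 0.0601
```

Emit:
{"name": "servo_tool", "arguments": {
  "series": [
    {"rotation":[0,0,0],"offset":[0,0,1],"jaw":60},
    {"rotation":[0,0,0],"offset":[0,0,0],"jaw":60}
  ]
}}

```text
time_s: 5.65
ee_pos: [0.4555, -0.0717, 0.0067]
orientation: [0.055, -0.639, 0.764, -0.067]
contact_force: [-12.0, 1.8, 17.8]
finger_gap: 0.0601
```

Emit:
{"name": "servo_tool", "arguments": {
  "series": [
    {"rotation":[0,0,0],"offset":[0,0,1],"jaw":60},
    {"rotation":[0,0,0],"offset":[0,0,0],"jaw":60}
  ]
}}

```text
time_s: 5.9
ee_pos: [0.4556, -0.0717, 0.0066]
orientation: [0.055, -0.639, 0.764, -0.067]
contact_force: [-17.9, 4.4, 24.1]
finger_gap: 0.0604
```

The bench is felt at TCP z = 6.9 mm, with a stiffness of roughly 5 N/mm. I'll lift clear by about 1.6 mm and check.

Emit:
{"name": "servo_tool", "arguments": {
  "series": [
    {"rotation":[0,0,0],"offset":[0,0,-3],"jaw":60},
    {"rotation":[0,0,0],"offset":[0,0,-2.5],"jaw":60},
    {"rotation":[0,0,0],"offset":[0,0,0],"jaw":60}
  ]
}}

```text
time_s: 6.28
ee_pos: [0.4549, -0.0715, 0.0089]
orientation: [0.056, -0.639, 0.765, -0.067]
contact_force: [0.5, 0.0, 0.5]
finger_gap: 0.0598
```

```bash
python3 - <<'E'
from h import *
full()
E
```

```text
6.275 [ 0.4549 -0.0715  0.0089] [ 0.0556 -0.6387  0.7645 -0.0673] F [0.45 0.02 0.54] gap 0.0598
deck xy [-152.76119839  -30.69684337] tip deck [-150.8489469   -30.70559968] tipz -1.9616486526801529
tool axes in deck
 [[ 0.001 -0.985  0.174]
 [-1.    -0.001 -0.001]
 [ 0.001 -0.174 -0.985]]
F deck [0.44 0.1  0.54] q [-0.24 -0.38  2.09  0.01  1.26  1.51]
```

Emit:
{"name": "servo_tool", "arguments": {
  "series": [
    {"rotation":[0,0,0],"offset":[0,-4,0.7],"jaw":60},
    {"rotation":[0,0,0],"offset":[0,-4,0.7],"jaw":60},
    {"rotation":[0,0,0],"offset":[0,-4,0.7],"jaw":60},
    {"rotation":[0,0,0],"offset":[0,-4,0.7],"jaw":60},
    {"rotation":[0,0,0],"offset":[0,-4,0.7],"jaw":60},
    {"rotation":[0,0,0],"offset":[0,-4,0.7],"jaw":60},
    {"rotation":[0,0,0],"offset":[0,-4,0.7],"jaw":60},
    {"rotation":[0,0,0],"offset":[0,-4,0.7],"jaw":60}
  ]
}}

```text
time_s: 7.28
ee_pos: [0.487, -0.0774, 0.0089]
orientation: [0.055, -0.639, 0.765, -0.067]
contact_force: [-1.2, 1.2, 0.6]
finger_gap: 0.0595
```

```bash
python3 - <<'E'
from h import *
full()
E
```

```text
7.275 [ 0.487  -0.0774  0.0089] [ 0.0555 -0.6387  0.7645 -0.0671] F [-1.25  1.17  0.57] gap 0.0595
deck xy [-120.10282792  -30.70213168] tip deck [-118.19405053  -30.7111454 ] tipz -1.963659420032602
tool axes in deck
 [[ 0.    -0.985  0.174]
 [-1.    -0.001 -0.001]
 [ 0.001 -0.174 -0.985]]
F deck [-1.44  0.93  0.57] q [-0.23 -0.28  2.    0.01  1.24  1.52]
```

Emit:
{"name": "servo_tool", "arguments": {
  "series": [
    {"rotation":[0,0,0],"offset":[0,-2,0.35],"jaw":60},
    {"rotation":[0,0,0],"offset":[0,-2,0.35],"jaw":60},
    {"rotation":[0,0,0],"offset":[0,-1.5,0.25],"jaw":60}
  ]
}}

```text
time_s: 7.65
ee_pos: [0.4924, -0.0783, 0.0089]
orientation: [0.056, -0.639, 0.765, -0.067]
contact_force: [-1.3, 0.4, -0.5]
finger_gap: 0.0598
```

Emit:
{"name": "servo_tool", "arguments": {
  "series": [
    {"rotation":[0,0,0],"offset":[0,-1,0.2],"jaw":60},
    {"rotation":[0,0,0],"offset":[0,-1,0.2],"jaw":60}
  ]
}}

```text
time_s: 7.9
ee_pos: [0.4944, -0.0787, 0.009]
orientation: [0.056, -0.639, 0.765, -0.067]
contact_force: [-0.9, -0.1, 0.1]
finger_gap: 0.0601
```

Emit:
{"name": "servo_tool", "arguments": {
  "series": [
    {"rotation":[0,0,0],"offset":[0,-1,0.2],"jaw":60}
  ]
}}

```text
time_s: 8.02
ee_pos: [0.4954, -0.0789, 0.009]
orientation: [0.056, -0.639, 0.765, -0.067]
contact_force: [-1.1, 0.5, -0.9]
finger_gap: 0.0598
```

Emit:
{"name": "servo_tool", "arguments": {
  "series": [
    {"rotation":[0,0,0],"offset":[0,-1,0.2],"jaw":60}
  ]
}}

```text
time_s: 8.15
ee_pos: [0.4961, -0.079, 0.0089]
orientation: [0.055, -0.639, 0.765, -0.067]
contact_force: [-4.2, -0.1, 2.3]
finger_gap: 0.06
```

Emit:
{"name": "servo_tool", "arguments": {
  "series": [
    {"rotation":[0,0,0],"offset":[0,-1,0.2],"jaw":60},
    {"rotation":[0,0,0],"offset":[0,0,0],"jaw":60}
  ]
}}

```text
time_s: 8.4
ee_pos: [0.4962, -0.079, 0.0088]
orientation: [0.055, -0.639, 0.765, -0.066]
contact_force: [-9.2, 1.1, 5.0]
finger_gap: 0.0599
```

```bash
python3 - <<'E'
from h import *
full();grab('wrist','w3')
E
```

```text
8.4 [ 0.4962 -0.079   0.0088] [ 0.0545 -0.6388  0.7646 -0.066 ] F [-9.16  1.06  4.97] gap 0.0599
deck xy [-110.76592291  -30.69158761] tip deck [-108.88971358  -30.70097894] tipz -2.048780961632947
tool axes in deck
 [[ 0.001 -0.985  0.171]
 [-1.    -0.001 -0.001]
 [ 0.001 -0.171 -0.985]]
F deck [-9.2  -0.6   4.97] q [-0.23 -0.25  1.98  0.01  1.24  1.52]
```

View pics/w3.png

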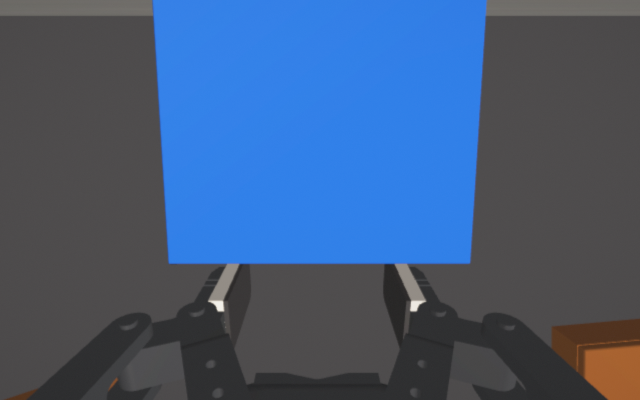

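The tray is square against the deck and pressed with about 9 N. Now I'll start moving up while pressing.

Emit:
{"name": "servo_tool", "arguments": {
  "series": [
    {"rotation":[0,0,0],"offset":[0,-0.8,-1.5],"jaw":60},
    {"rotation":[0,0,0],"offset":[0,-0.3,-2],"jaw":60}
  ]
}}

```text
time_s: 8.7
ee_pos: [0.496, -0.079, 0.011]
orientation: [0.054, -0.639, 0.765, -0.065]
contact_force: [-6.0, 0.7, -1.1]
finger_gap: 0.06
```

Emit:
{"name": "servo_tool", "arguments": {
  "series": [
    {"rotation":[0,0,0],"offset":[0,-0.3,-2],"jaw":60},
    {"rotation":[0,0,0],"offset":[0,-0.3,-2],"jaw":60}
  ]
}}

```text
time_s: 8.95
ee_pos: [0.4957, -0.0789, 0.015]
orientation: [0.054, -0.639, 0.765, -0.065]
contact_force: [-6.7, 1.3, -0.7]
finger_gap: 0.06
```

```bash
python3 - <<'E'
from h import *
full();grab('wrist','w4');grab('scene','s4')
cv2.imwrite('pics/s4c.png',cv2.resize(cv2.imread('pics/s4.png')[170:290,190:390],None,fx=4,fy=4))
E
```

```text
8.95 [ 0.4957 -0.0789  0.015 ] [ 0.0538 -0.6388  0.7647 -0.0651] F [-6.67  1.31 -0.69] gap 0.06
deck xy [-111.28681962  -30.68172697] tip deck [-109.43526101  -30.69074231] tipz 4.125293508718832
tool axes in deck
 [[ 0.001 -0.986  0.168]
 [-1.    -0.001 -0.001]
 [ 0.001 -0.168 -0.986]]
F deck [-6.8   0.1  -0.69] q [-0.23 -0.25  1.97  0.01  1.25  1.52]
```

View pics/s4c.png

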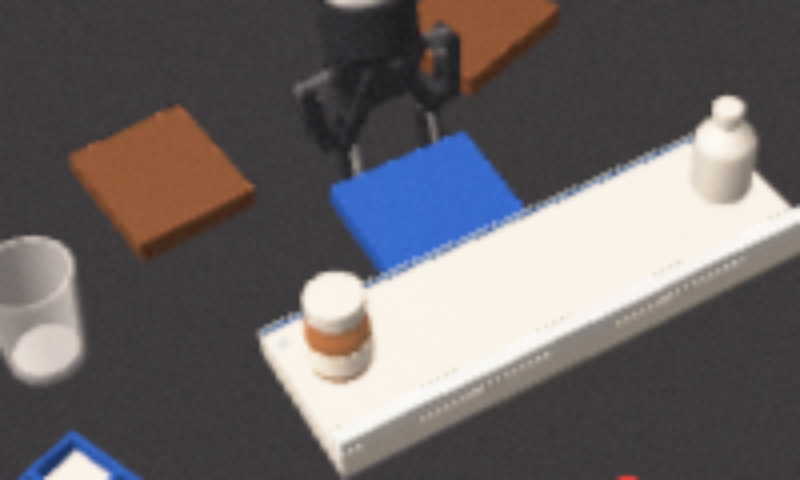

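View pics/w4.png

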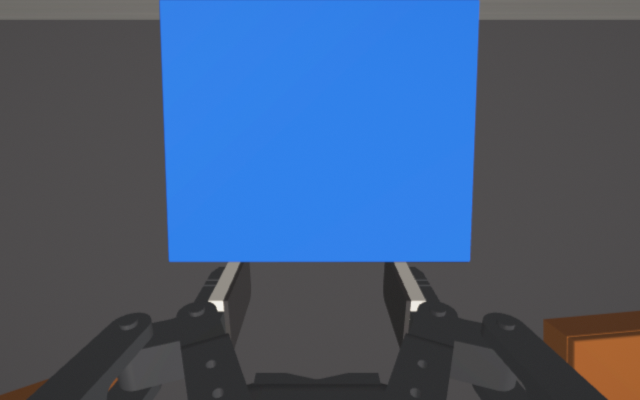

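The near edge keeps the same width in the wrist view (302 px) while the TCP rose 6 mm, so the tray is lifting with the fingers. I'll continue along the arc.

Emit:
{"name": "servo_tool", "arguments": {
  "series": [
    {"rotation":[0,0,0],"offset":[0,-0.4,-2],"jaw":60},
    {"rotation":[0,0,0],"offset":[0,-0.4,-2],"jaw":60},
    {"rotation":[0,0,0],"offset":[0,-0.4,-2],"jaw":60}
  ]
}}

```text
time_s: 9.43
ee_pos: [0.4956, -0.0789, 0.0209]
orientation: [0.054, -0.639, 0.765, -0.065]
contact_force: [-8.3, 1.4, -0.9]
finger_gap: 0.06
```

Emit:
{"name": "servo_tool", "arguments": {
  "series": [
    {"rotation":[0,0,0],"offset":[0,-0.4,-2],"jaw":60},
    {"rotation":[0,0,0],"offset":[0,-0.4,-2],"jaw":60},
    {"rotation":[0,0,0],"offset":[0,-0.4,-2],"jaw":60}
  ]
}}

```text
time_s: 9.8
ee_pos: [0.4958, -0.0789, 0.0272]
orientation: [0.054, -0.639, 0.765, -0.065]
contact_force: [-8.1, 1.1, -0.9]
finger_gap: 0.0599
```

```bash
python3 - <<'E'
from h import *
full();grab('wrist','w5')
E
```

```text
9.8 [ 0.4958 -0.0789  0.0272] [ 0.0536 -0.6389  0.7647 -0.0649] F [-8.13  1.13 -0.86] gap 0.0599
deck xy [-111.17797807  -30.66180875] tip deck [-109.33203948  -30.67064183] tipz 16.331346160277946
tool axes in deck
 [[ 0.001 -0.986  0.168]
 [-1.    -0.001 -0.001]
 [ 0.001 -0.168 -0.986]]
F deck [-8.2  -0.34 -0.86] q [-0.23 -0.26  1.96  0.01  1.28  1.52]
```

View pics/w5.png

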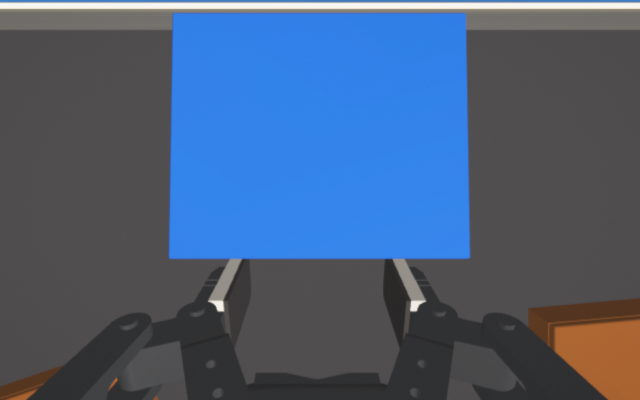

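θ ≈ 10.5°, pressing with 8 N. I'll follow the arc, now with a small forward component.

Emit:
{"name": "servo_tool", "arguments": {
  "series": [
    {"rotation":[0,0,0],"offset":[0,-0.6,-1.9],"jaw":60},
    {"rotation":[0,0,0],"offset":[0,-0.6,-1.9],"jaw":60},
    {"rotation":[0,0,0],"offset":[0,-0.6,-1.9],"jaw":60},
    {"rotation":[0,0,0],"offset":[0,-0.6,-1.9],"jaw":60}
  ]
}}

```text
time_s: 10.35
ee_pos: [0.4967, -0.0791, 0.0351]
orientation: [0.053, -0.639, 0.765, -0.065]
contact_force: [-9.2, 1.3, 0.7]
finger_gap: 0.0602
```

Emit:
{"name": "servo_tool", "arguments": {
  "series": [
    {"rotation":[0,0,0],"offset":[0,-0.7,-1.9],"jaw":60},
    {"rotation":[0,0,0],"offset":[0,-0.7,-1.9],"jaw":60},
    {"rotation":[0,0,0],"offset":[0,-0.7,-1.9],"jaw":60},
    {"rotation":[0,0,0],"offset":[0,-0.7,-1.9],"jaw":60}
  ]
}}

```text
time_s: 10.85
ee_pos: [0.4982, -0.0793, 0.0433]
orientation: [0.054, -0.639, 0.765, -0.065]
contact_force: [-9.4, 0.8, 1.2]
finger_gap: 0.0597
```

```bash
python3 - <<'E'
from h import *
full();grab('wrist','w6')
E
```

```text
10.85 [ 0.4982 -0.0793  0.0433] [ 0.0535 -0.6389  0.7647 -0.0648] F [-9.4   0.83  1.25] gap 0.0597
deck xy [-108.75188356  -30.6294568 ] tip deck [-106.90870924  -30.63836518] tipz 32.42352939382783
tool axes in deck
 [[ 0.001 -0.986  0.168]
 [-1.    -0.001 -0.001]
 [ 0.001 -0.168 -0.986]]
F deck [-9.4  -0.86  1.25] q [-0.23 -0.27  1.93  0.01  1.31  1.52]
```

View pics/w6.png

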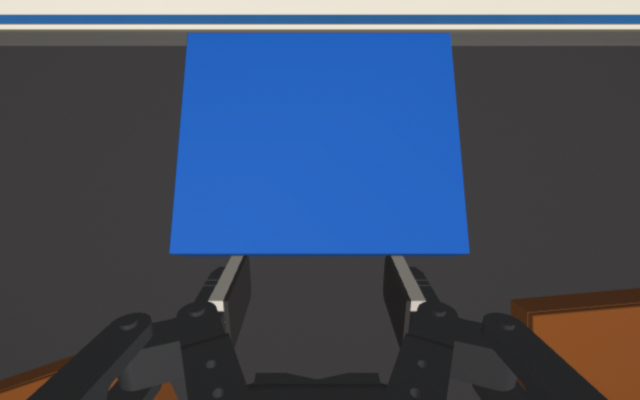

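Emit:
{"name": "servo_tool", "arguments": {
  "series": [
    {"rotation":[0,0,0],"offset":[0,-0.8,-1.8],"jaw":60},
    {"rotation":[0,0,0],"offset":[0,-0.8,-1.8],"jaw":60},
    {"rotation":[0,0,0],"offset":[0,-0.9,-1.8],"jaw":60},
    {"rotation":[0,0,0],"offset":[0,-0.9,-1.8],"jaw":60}
  ]
}}

```text
time_s: 11.4
ee_pos: [0.5004, -0.0797, 0.0512]
orientation: [0.054, -0.639, 0.765, -0.065]
contact_force: [-10.1, 1.8, 1.6]
finger_gap: 0.0604
```

Emit:
{"name": "servo_tool", "arguments": {
  "series": [
    {"rotation":[0,0,0],"offset":[0,-1.0,-1.75],"jaw":60},
    {"rotation":[0,0,0],"offset":[0,-1.0,-1.75],"jaw":60},
    {"rotation":[0,0,0],"offset":[0,-1.1,-1.75],"jaw":60},
    {"rotation":[0,0,0],"offset":[0,-1.1,-1.75],"jaw":60}
  ]
}}

```text
time_s: 11.9
ee_pos: [0.5034, -0.0803, 0.0591]
orientation: [0.054, -0.639, 0.765, -0.065]
contact_force: [-0.2, 0.1, -0.1]
finger_gap: 0.06
```

```bash
python3 - <<'E'
from h import *
full();grab('wrist','w7')
E
```

```text
11.9 [ 0.5034 -0.0803  0.0591] [ 0.0538 -0.6389  0.7647 -0.0651] F [-0.24  0.09 -0.08] gap 0.06
deck xy [-103.47909797  -30.62066115] tip deck [-101.62794642  -30.62958354] tipz 48.22870420222983
tool axes in deck
 [[ 0.001 -0.986  0.168]
 [-1.    -0.001 -0.001]
 [ 0.001 -0.168 -0.986]]
F deck [-0.25  0.05 -0.08] q [-0.23 -0.27  1.9   0.01  1.34  1.52]
```

View pics/w7.png

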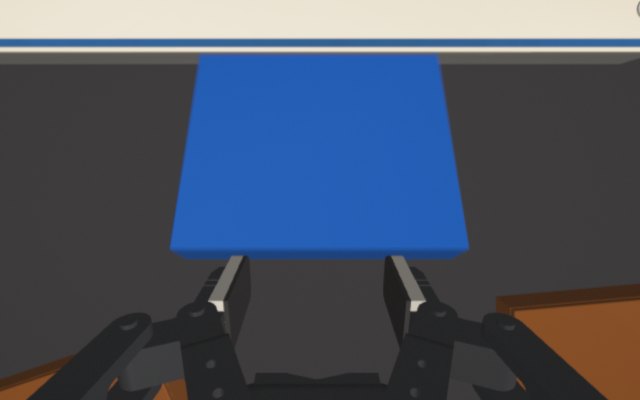

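```bash
python3 - <<'E'
from h import *
st();f=grab('wrist','w8');st()
P=cloud(f)
for v in (60,100,150,200,240,246,252,256): print(v,np.round(deck(P[v,320])*1000,1),round(P[v,320,2]*1000,1),f['image'][v,320])
E
```

```text
11.95 [ 0.5047 -0.0805  0.0599] [ 0.0549 -0.6387  0.7646 -0.0665] F [-1.71  0.59  1.02] gap 0.0598
12.0 [ 0.5049 -0.0805  0.06  ] [ 0.0551 -0.6387  0.7646 -0.0667] F [-5.99  0.6   2.15] gap 0.0598
60 [  0.6 -32.6] 17.0 [ 43  90 169]
100 [-21.2 -32.5] 29.0 [ 36  93 181]
150 [-45.4 -32.4] 42.5 [ 39  96 183]
200 [-66.9 -32.3] 54.4 [ 38  96 183]
240 [-82.5 -32.2] 62.9 [ 37  96 183]
246 [-84.8 -32.2] 63.8 [ 39  95 183]
252 [-87.8 -32.2] 62.2 [ 30  71 133]
256 [-91.3 -32.3] 56.2 [ 30  67 124]
```

View pics/w8.png

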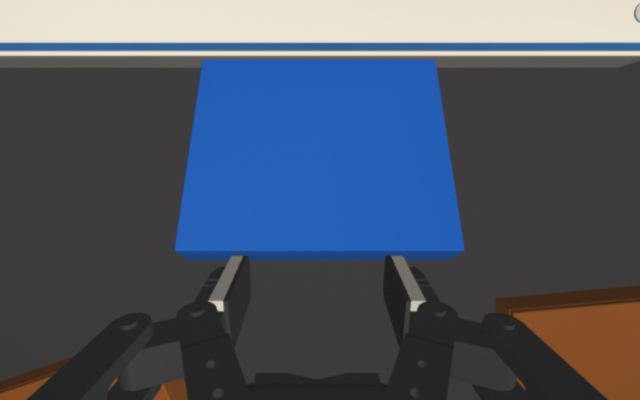

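It slipped about 6 mm up the near face but caught again. The tray is held at θ ≈ 29°, with contact at h ≈ 11 mm. I'll press more along the tray's plane (forward and down) before continuing.

Emit:
{"name": "servo_tool", "arguments": {
  "series": [
    {"rotation":[0,0,0],"offset":[0,-0.7,0.5],"jaw":60}
  ]
}}

```text
time_s: 12.12
ee_pos: [0.5048, -0.0805, 0.0594]
orientation: [0.054, -0.639, 0.765, -0.066]
contact_force: [-12.9, 3.0, 6.3]
finger_gap: 0.0598
```

```bash
python3 - <<'E'
from h import *
full()
E
```

```text
12.125 [ 0.5048 -0.0805  0.0594] [ 0.0544 -0.6388  0.7646 -0.0658] F [-12.94   3.     6.29] gap 0.0598
deck xy [-102.0713479  -30.6212687] tip deck [-100.20051627  -30.63047577] tipz 48.5221137498907
tool axes in deck
 [[ 0.001 -0.985  0.17 ]
 [-1.    -0.001 -0.001]
 [ 0.001 -0.17  -0.985]]
F deck [-13.27   0.64   6.29] q [-0.23 -0.26  1.9   0.01  1.34  1.52]
```

Emit:
{"name": "servo_tool", "arguments": {
  "series": [
    {"rotation":[0,0,0],"offset":[0,-0.9,-1.3],"jaw":60},
    {"rotation":[0,0,0],"offset":[0,-0.9,-1.3],"jaw":60}
  ]
}}

```text
time_s: 12.38
ee_pos: [0.506, -0.0807, 0.062]
orientation: [0.054, -0.639, 0.765, -0.066]
contact_force: [-10.4, 1.6, 3.1]
finger_gap: 0.0598
```

Emit:
{"name": "servo_tool", "arguments": {
  "series": [
    {"rotation":[0,0,0],"offset":[0,-1.0,-1.3],"jaw":60},
    {"rotation":[0,0,0],"offset":[0,-1.0,-1.3],"jaw":60}
  ]
}}

```text
time_s: 12.62
ee_pos: [0.5077, -0.081, 0.0651]
orientation: [0.054, -0.639, 0.765, -0.066]
contact_force: [-9.1, 1.6, 4.5]
finger_gap: 0.0596
```

Emit:
{"name": "servo_tool", "arguments": {
  "series": [
    {"rotation":[0,0,0],"offset":[0,-1.4,-1.2],"jaw":60},
    {"rotation":[0,0,0],"offset":[0,-1.4,-1.3],"jaw":60},
    {"rotation":[0,0,0],"offset":[0,-1.4,-1.3],"jaw":60}
  ]
}}

```text
time_s: 13.0
ee_pos: [0.5107, -0.0816, 0.0697]
orientation: [0.054, -0.639, 0.765, -0.066]
contact_force: [-11.7, 2.6, 6.9]
finger_gap: 0.0599
```

```bash
cat >> h.py <<'E'
def tray(f=None):
    f=f or grab('wrist');h=cv2.cvtColor(f['image'],cv2.COLOR_RGB2HSV)
    P=cloud(f);D=deck(P)*1000;Z=P[...,2]*1000
    m=cv2.inRange(h,(100,120,150),(125,255,255))>0
    m&=(D[...,0]>-130)&(D[...,0]<8)&(np.abs(D[...,1]+31)<50)&(f['range_z']>0)
    m=cv2.erode(m.astype(np.uint8),np.ones((5,5)))>0
    X,z=D[m][:,0],Z[m]
    th=np.polyfit(X,z,1);ang=np.degrees(np.arctan(-th[0]))
    i=np.argmin(X);print('base plate ang %.1f'%ang,'n',m.sum(),'near end',np.round([np.percentile(X,1),np.percentile(z,99)],1),'far',np.round([np.percentile(X,99),np.percentile(z,1)],1))
    t=np.radians(ang); X0,Z0=X.min(),np.polyval(th,X.min())
    s=monitor.observe();p=deck(s['ee_pos'])*1000;zt=s['ee_pos'][2]*1000
    tip=np.array([p[0]+11.7,zt-3.0])
    print('tip',tip,'h below base plane: %.1f'%((np.polyval(th,tip[0])-tip[1])*np.cos(t)))
    return f
E
python3 - <<'E'
from h import *
full();tray(grab('wrist','w9'))
E
```

```text
13.0 [ 0.5107 -0.0816  0.0697] [ 0.0541 -0.6389  0.7646 -0.0655] F [-11.73   2.57   6.92] gap 0.0599
deck xy [-96.06718437 -30.59325875] tip deck [-94.20492986 -30.6024093 ] tipz 58.89708675915854
tool axes in deck
 [[ 0.001 -0.986  0.169]
 [-1.    -0.001 -0.001]
 [ 0.001 -0.169 -0.986]]
F deck [-12.     0.43   6.92] q [-0.23 -0.25  1.87  0.01  1.35  1.52]
base plate ang 35.8 n 32250 near end [-78.8  73.2] far [-1.4 17.2]
tip [-84.13555379  67.05506705] h below base plane: 8.0
```

View pics/w9.png

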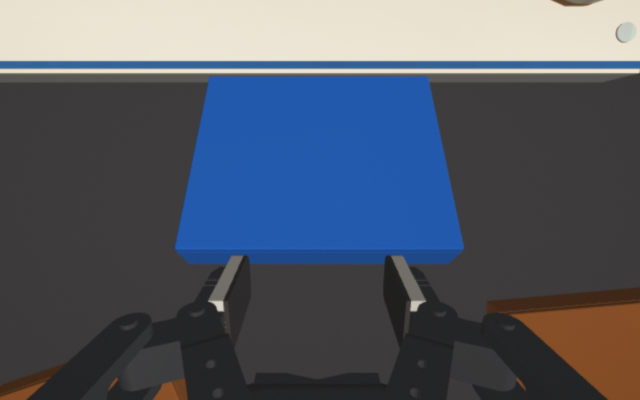

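Emit:
{"name": "servo_tool", "arguments": {
  "series": [
    {"rotation":[0,0,0],"offset":[0,-1.7,-1.6],"jaw":60},
    {"rotation":[0,0,0],"offset":[0,-1.8,-1.5],"jaw":60},
    {"rotation":[0,0,0],"offset":[0,-1.8,-1.5],"jaw":60}
  ]
}}

```text
time_s: 13.42
ee_pos: [0.5152, -0.0824, 0.0757]
orientation: [0.054, -0.639, 0.765, -0.066]
contact_force: [-14.6, 2.1, 7.5]
finger_gap: 0.0597
```

Emit:
{"name": "servo_tool", "arguments": {
  "series": [
    {"rotation":[0,0,0],"offset":[0,-1.8,-1.4],"jaw":60},
    {"rotation":[0,0,0],"offset":[0,-1.9,-1.4],"jaw":60}
  ]
}}

```text
time_s: 13.68
ee_pos: [0.5186, -0.083, 0.0796]
orientation: [0.055, -0.639, 0.765, -0.066]
contact_force: [-12.5, 2.7, 8.5]
finger_gap: 0.0599
```

```bash
python3 - <<'E'
from h import *
st();tray(grab('wrist','w10'))
E
```

```text
13.675 [ 0.5186 -0.083   0.0796] [ 0.0546 -0.6388  0.7646 -0.0661] F [-12.48   2.72   8.48] gap 0.0599
base plate ang 43.6 n 27383 near end [-70.6  82.4] far [-1.6 16.3]
tip [-75.95455254  76.97715981] h below base plane: 7.5
```

Emit:
{"name": "servo_tool", "arguments": {
  "series": [
    {"rotation":[0,0,0],"offset":[0,-2.0,-1.3],"jaw":60},
    {"rotation":[0,0,0],"offset":[0,-2.0,-1.2],"jaw":60},
    {"rotation":[0,0,0],"offset":[0,-2.1,-1.2],"jaw":60}
  ]
}}

```text
time_s: 14.1
ee_pos: [0.5244, -0.084, 0.0851]
orientation: [0.055, -0.639, 0.765, -0.067]
contact_force: [-13.3, 2.7, 12.4]
finger_gap: 0.0598
```

Emit:
{"name": "servo_tool", "arguments": {
  "series": [
    {"rotation":[0,0,0],"offset":[0,-2.1,-1.1],"jaw":60},
    {"rotation":[0,0,0],"offset":[0,-2.1,-1.1],"jaw":60}
  ]
}}

```text
time_s: 14.35
ee_pos: [0.5286, -0.0848, 0.0885]
orientation: [0.056, -0.639, 0.764, -0.067]
contact_force: [-11.3, 1.8, 11.4]
finger_gap: 0.0601
```

```bash
python3 - <<'E'
from h import *
st();tray(grab('wrist','w11'))
E
```

```text
14.35 [ 0.5286 -0.0848  0.0885] [ 0.0556 -0.6387  0.7645 -0.0674] F [-11.35   1.75  11.41] gap 0.0601
base plate ang 44.3 n 11841 near end [-72.8  90.7] far [-13.1  29.6]
tip [-65.75681647  85.85039257] h below base plane: 2.4
```

View pics/w11.png

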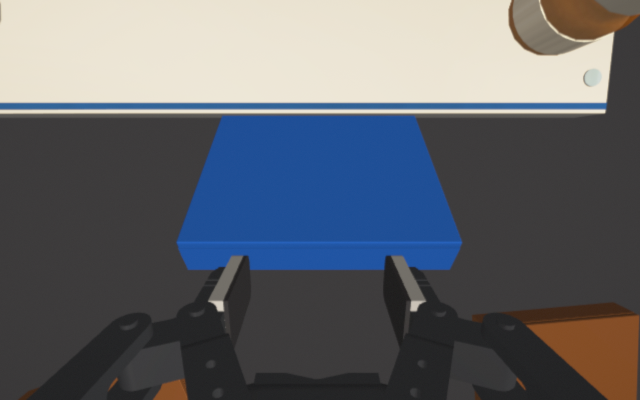

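Emit:
{"name": "servo_tool", "arguments": {
  "series": [
    {"rotation":[0,0,0],"offset":[0,-2.1,-0.9],"jaw":60},
    {"rotation":[0,0,0],"offset":[0,-2.1,-0.8],"jaw":60},
    {"rotation":[0,0,0],"offset":[0,-2.1,-0.7],"jaw":60}
  ]
}}

```text
time_s: 14.78
ee_pos: [0.5349, -0.0859, 0.0927]
orientation: [0.056, -0.639, 0.764, -0.068]
contact_force: [-9.3, 1.9, 12.3]
finger_gap: 0.06
```

Emit:
{"name": "servo_tool", "arguments": {
  "series": [
    {"rotation":[0,0,0],"offset":[0,-2.1,-0.7],"jaw":60},
    {"rotation":[0,0,0],"offset":[0,-2.1,-0.6],"jaw":60},
    {"rotation":[0,0,0],"offset":[0,-2.1,-0.5],"jaw":60}
  ]
}}

```text
time_s: 15.15
ee_pos: [0.5414, -0.0871, 0.0962]
orientation: [0.057, -0.639, 0.764, -0.069]
contact_force: [-8.2, 1.4, 13.8]
finger_gap: 0.0601
```

```bash
sed -i 's/(100,120,150)/(100,120,60)/; s/    m&=(D/    m[:110]=0;m[236:]=0;m\&=(D/' h.py; python3 - <<'E'
from h import *
st();tray(grab('wrist','w12'))
E
```

```text
15.15 [ 0.5414 -0.0871  0.0962] [ 0.0568 -0.6386  0.7643 -0.0689] F [-8.2   1.44 13.84] gap 0.0601
base plate ang 62.2 n 16002 near end [-43.6  93.3] far [-1.1 12.3]
tip [-52.88907073  93.40377555] h below base plane: 8.1
```

View pics/w12.png

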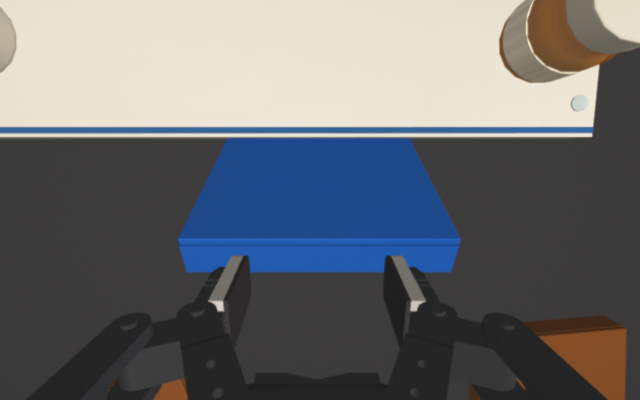

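Emit:
{"name": "servo_tool", "arguments": {
  "series": [
    {"rotation":[0,0,0],"offset":[0,-2.2,-0.6],"jaw":60},
    {"rotation":[0,0,0],"offset":[0,-2.2,-0.5],"jaw":60},
    {"rotation":[0,0,0],"offset":[0,-2.2,-0.4],"jaw":60}
  ]
}}

```text
time_s: 15.58
ee_pos: [0.548, -0.0883, 0.0991]
orientation: [0.057, -0.639, 0.764, -0.069]
contact_force: [-7.5, 0.9, 13.1]
finger_gap: 0.06
```

Emit:
{"name": "servo_tool", "arguments": {
  "series": [
    {"rotation":[0,0,0],"offset":[0,-2.2,-0.4],"jaw":60},
    {"rotation":[0,0,0],"offset":[0,-2.2,-0.3],"jaw":60},
    {"rotation":[0,0,0],"offset":[0,-2.2,-0.2],"jaw":60}
  ]
}}

```text
time_s: 15.95
ee_pos: [0.5546, -0.0895, 0.1013]
orientation: [0.058, -0.639, 0.764, -0.07]
contact_force: [-4.8, 0.6, 12.1]
finger_gap: 0.06
```

```bash
python3 - <<'E'
from h import *
st();tray(grab('wrist','w13'))
E
```

```text
15.95 [ 0.5546 -0.0895  0.1013] [ 0.0576 -0.6385  0.7643 -0.0698] F [-4.78  0.62 12.13] gap 0.06
base plate ang 70.7 n 11875 near end [-30.3  97.7] far [-1.  12.4]
tip [-39.52292114  98.35915131] h below base plane: 8.2
```

View pics/w13.png

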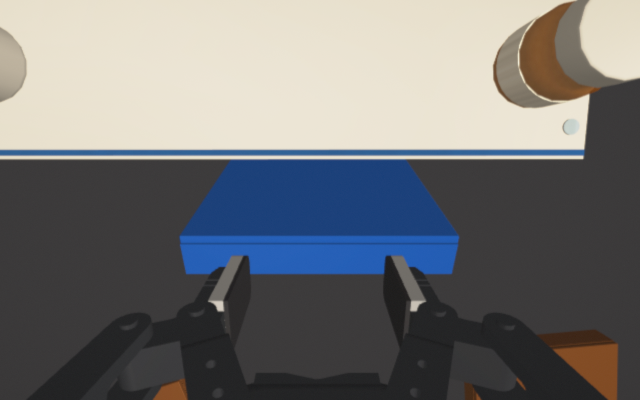

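Emit:
{"name": "servo_tool", "arguments": {
  "series": [
    {"rotation":[0,0,0],"offset":[0,-2.2,-0.2],"jaw":60},
    {"rotation":[0,0,0],"offset":[0,-2.2,-0.2],"jaw":60},
    {"rotation":[0,0,0],"offset":[0,-2.2,-0.1],"jaw":60},
    {"rotation":[0,0,0],"offset":[0,-2.2,0.0],"jaw":60}
  ]
}}

```text
time_s: 16.5
ee_pos: [0.5633, -0.0911, 0.1033]
orientation: [0.058, -0.638, 0.764, -0.07]
contact_force: [-3.3, 1.7, 10.4]
finger_gap: 0.06
```

Emit:
{"name": "servo_tool", "arguments": {
  "series": [
    {"rotation":[0,0,0],"offset":[0,-2.2,0.0],"jaw":60},
    {"rotation":[0,0,0],"offset":[0,-2.2,0.1],"jaw":60},
    {"rotation":[0,0,0],"offset":[0,-2.2,0.1],"jaw":60}
  ]
}}

```text
time_s: 16.88
ee_pos: [0.5699, -0.0922, 0.1044]
orientation: [0.058, -0.638, 0.764, -0.07]
contact_force: [-1.7, 0.4, 10.6]
finger_gap: 0.0601
```

```bash
python3 - <<'E'
from h import *
st();tray(grab('wrist','w14'))
E
```

```text
16.875 [ 0.5699 -0.0922  0.1044] [ 0.058  -0.6385  0.7642 -0.0702] F [-1.7   0.4  10.57] gap 0.0601
base plate ang 80.7 n 7866 near end [-15.  100.3] far [-1.4 17. ]
tip [-24.01516913 101.40835181] h below base plane: 8.8
```

View pics/w14.png

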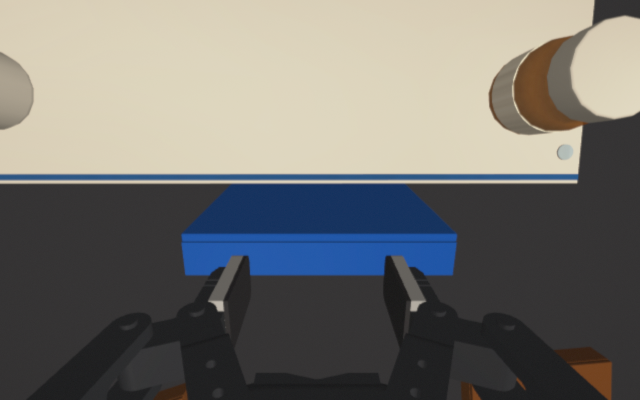

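Emit:
{"name": "servo_tool", "arguments": {
  "series": [
    {"rotation":[0,0,0],"offset":[0,-2.1,0.1],"jaw":60},
    {"rotation":[0,0,0],"offset":[0,-2.1,0.1],"jaw":60},
    {"rotation":[0,0,0],"offset":[0,-2.1,0.1],"jaw":60},
    {"rotation":[0,0,0],"offset":[0,-2.1,0.2],"jaw":60}
  ]
}}

```text
time_s: 17.42
ee_pos: [0.5783, -0.0938, 0.1053]
orientation: [0.058, -0.638, 0.764, -0.07]
contact_force: [-1.6, 0.6, 10.0]
finger_gap: 0.0602
```

Emit:
{"name": "servo_tool", "arguments": {
  "series": [
    {"rotation":[0,0,0],"offset":[0,-2.1,0.2],"jaw":60},
    {"rotation":[0,0,0],"offset":[0,-2.1,0.2],"jaw":60}
  ]
}}

```text
time_s: 17.68
ee_pos: [0.5824, -0.0946, 0.1055]
orientation: [0.058, -0.638, 0.764, -0.07]
contact_force: [-0.1, -1.3, 9.8]
finger_gap: 0.0598
```

```bash
python3 - <<'E'
from h import *
st();tray(grab('wrist','w15'))
E
```

```text
17.675 [ 0.5824 -0.0946  0.1055] [ 0.0581 -0.6385  0.7642 -0.0704] F [-0.13 -1.26  9.79] gap 0.0598
base plate ang 88.0 n 4671 near end [ -2.7 100.1] far [-0.  32.3]
tip [-11.31198563 102.50469346] h below base plane: 8.9
```

View pics/w15.png

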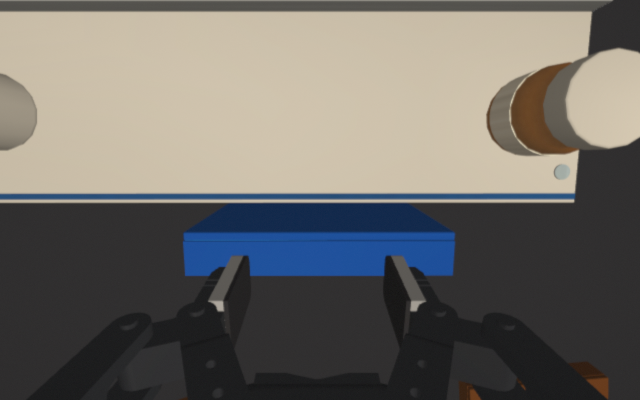

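The tray is now standing (≈88°), near face up at rows 232–275. I'll release upward, move back and go down behind it on the pocket side.

Emit:
{"name": "servo_tool", "arguments": {
  "series": [
    {"rotation":[0,0,0],"offset":[0,-0.2,-1],"jaw":60},
    {"rotation":[0,0,0],"offset":[0,-0.4,-2],"jaw":60},
    {"rotation":[0,0,0],"offset":[0,-1,-6],"jaw":60},
    {"rotation":[0,0,0],"offset":[0,-1,-8],"jaw":60},
    {"rotation":[0,0,0],"offset":[0,0,0],"jaw":60}
  ]
}}

```text
time_s: 18.35
ee_pos: [0.58, -0.0941, 0.1199]
orientation: [0.056, -0.639, 0.764, -0.068]
contact_force: [-0.1, -0.7, 0.3]
finger_gap: 0.0602
```

```bash
python3 - <<'E'
from h import *
st();tray(grab('wrist','w16'))
E
```

```text
18.35 [ 0.58   -0.0941  0.1199] [ 0.0561 -0.6386  0.7644 -0.0679] F [-0.07 -0.67  0.31] gap 0.0602
base plate ang 74.4 n 5989 near end [ -8.5 100.5] far [ 0.4 37.7]
tip [-14.20979391 116.2728495 ] h below base plane: 3.7
```

View pics/w16.png

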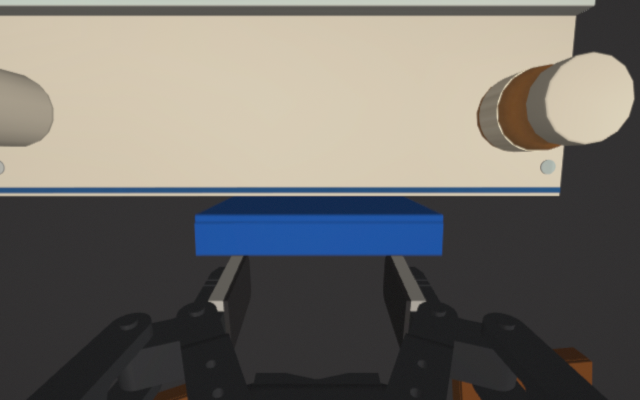

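```bash
python3 - <<'E'
from h import *
f=grab('wrist');P=cloud(f);D=deck(P)*1000
for v in range(196,262,4): print(v,np.round(D[v,320],1),round(P[v,320,2]*1000,1),f['image'][v,320])
E
```

```text
196 [  0.8 -33.1] 26.6 [58 65 86]
200 [  1.  -32.9] 49.5 [19 42 76]
204 [  1.4 -32.7] 70.4 [17 41 75]
208 [  1.5 -32.5] 85.3 [19 41 75]
212 [  1.5 -32.4] 98.3 [22 46 86]
216 [ -0.5 -32.4] 97.8 [ 34  85 162]
220 [ -2.1 -32.4] 99.5 [ 31  78 151]
224 [ -4.2 -32.4] 98.9 [ 33  85 163]
228 [ -6.2 -32.4] 99.0 [ 34  86 164]
232 [ -8.  -32.4] 99.6 [ 34  86 164]
236 [-10.2 -32.4] 98.5 [ 33  85 163]
240 [-12.  -32.4] 99.1 [ 33  85 163]
244 [-13.9 -32.4] 99.6 [ 34  86 163]
248 [-15.9 -32.4] 99.3 [ 34  86 163]
252 [-17.8 -32.4] 99.8 [ 35  84 159]
256 [-50.  -33.5] -1.0 [52 51 53]
260 [-53.2 -33.5] -1.0 [51 49 50]
```

It is flush and standing at exactly 90° (base plane x≈0, top z≈99). I'll go back and down to the pocket side, just under the top rim.

Emit:
{"name": "servo_tool", "arguments": {
  "series": [
    {"rotation":[0,0,0],"offset":[0,13,-2.3],"jaw":60},
    {"rotation":[0,0,0],"offset":[0,13,-2.3],"jaw":60},
    {"rotation":[0,0,0],"offset":[0,2,12],"jaw":60},
    {"rotation":[0,0,0],"offset":[0,2,11],"jaw":60},
    {"rotation":[0,0,0],"offset":[0,-5,1],"jaw":60},
    {"rotation":[0,0,0],"offset":[0,-5,1],"jaw":60},
    {"rotation":[0,0,0],"offset":[0,-5,1],"jaw":60}
  ]
}}

```text
time_s: 19.32
ee_pos: [0.5695, -0.0922, 0.0955]
orientation: [0.056, -0.639, 0.765, -0.067]
contact_force: [0.3, -1.0, -0.0]
finger_gap: 0.0597
```

```bash
python3 - <<'E'
from h import *
full();tray(grab('wrist','w17'))
E
```

```text
19.325 [ 0.5695 -0.0922  0.0955] [ 0.0558 -0.6386  0.7645 -0.0675] F [ 0.29 -1.03 -0.03] gap 0.0597
deck xy [-36.35523974 -30.59521119] tip deck [-34.43666902 -30.60440898] tipz 84.64763838649323
tool axes in deck
 [[ 0.    -0.985  0.174]
 [-1.    -0.001 -0.001]
 [ 0.001 -0.174 -0.985]]
F deck [ 0.47 -0.96 -0.03] q [-0.22 -0.1   1.69  0.01  1.38  1.53]
base plate ang 58.5 n 9782 near end [-13.6 100.5] far [ 0.5 39.2]
tip [-24.30254881  92.48955802] h below base plane: 16.4
```

View pics/w17.png

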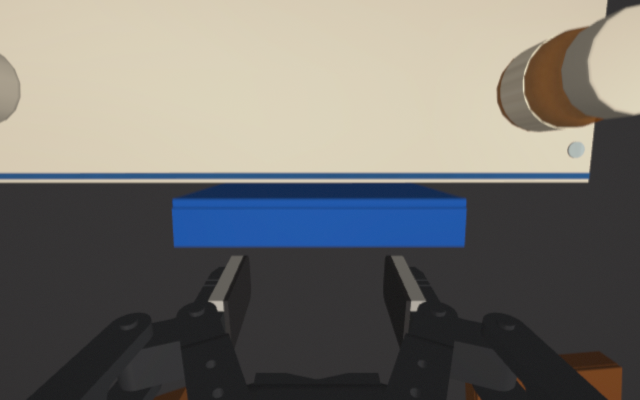

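Emit:
{"name": "servo_tool", "arguments": {
  "series": [
    {"rotation":[0,0,0],"offset":[0,-3,0.5],"jaw":60},
    {"rotation":[0,0,0],"offset":[0,-3,0.5],"jaw":60},
    {"rotation":[0,0,0],"offset":[0,-3,0.5],"jaw":60},
    {"rotation":[0,0,0],"offset":[0,-3,0.5],"jaw":60}
  ]
}}

```text
time_s: 19.88
ee_pos: [0.5808, -0.0942, 0.0953]
orientation: [0.056, -0.639, 0.765, -0.067]
contact_force: [0.3, 1.0, 0.9]
finger_gap: 0.06
```

Emit:
{"name": "servo_tool", "arguments": {
  "series": [
    {"rotation":[0,0,0],"offset":[0,-3,0.5],"jaw":60},
    {"rotation":[0,0,0],"offset":[0,-3,0.5],"jaw":60},
    {"rotation":[0,0,0],"offset":[0,-3,0.5],"jaw":60}
  ]
}}

```text
time_s: 20.25
ee_pos: [0.5898, -0.0959, 0.0953]
orientation: [0.056, -0.639, 0.765, -0.067]
contact_force: [0.5, 0.3, 0.3]
finger_gap: 0.06
```

```bash
python3 - <<'E'
from h import *
full();grab('wrist','w18');grab('scene','s18')
cv2.imwrite('pics/s18c.png',cv2.resize(cv2.imread('pics/s18.png')[150:290,190:390],None,fx=4,fy=4))
E
```

```text
20.25 [ 0.5898 -0.0959  0.0953] [ 0.0556 -0.6387  0.7645 -0.0672] F [0.46 0.29 0.33] gap 0.06
deck xy [-15.67043797 -30.5645178 ] tip deck [-13.75829524 -30.57313761] tipz 84.48418415756827
tool axes in deck
 [[ 0.001 -0.985  0.174]
 [-1.    -0.001 -0.001]
 [ 0.001 -0.174 -0.985]]
F deck [0.4  0.37 0.33] q [-0.22 -0.05  1.64  0.01  1.37  1.53]
```

View pics/w18.png

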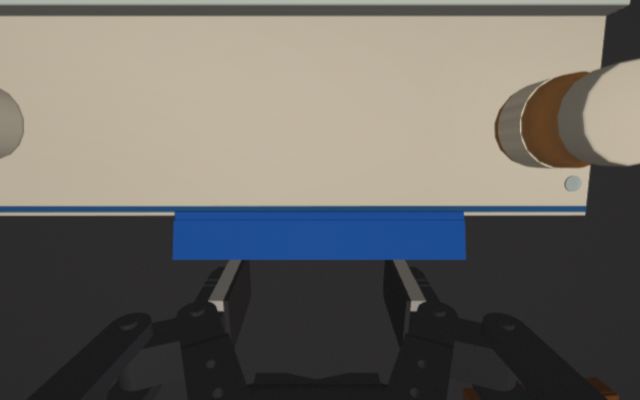

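View pics/s18c.png

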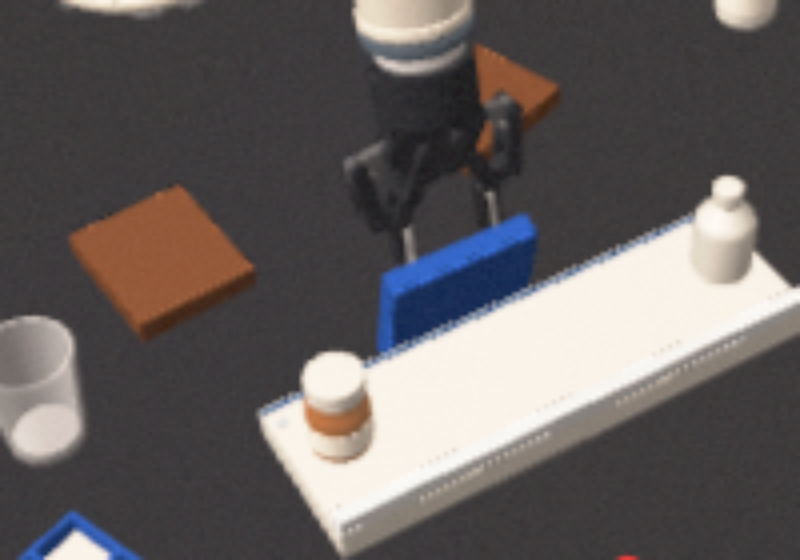

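The tray is leaning over the deck edge with almost no force. I'll keep pushing.

Emit:
{"name": "servo_tool", "arguments": {
  "series": [
    {"rotation":[0,0,0],"offset":[0,-3,0.5],"jaw":60},
    {"rotation":[0,0,0],"offset":[0,-3,0.5],"jaw":60},
    {"rotation":[0,0,0],"offset":[0,-3,0.5],"jaw":60}
  ]
}}

```text
time_s: 20.72
ee_pos: [0.5988, -0.0975, 0.0954]
orientation: [0.056, -0.639, 0.765, -0.067]
contact_force: [0.1, -0.3, 0.2]
finger_gap: 0.0598
```

Emit:
{"name": "servo_tool", "arguments": {
  "series": [
    {"rotation":[0,0,0],"offset":[0,-3,0.5],"jaw":60},
    {"rotation":[0,0,0],"offset":[0,-3,0.5],"jaw":60},
    {"rotation":[0,0,0],"offset":[0,-3,0.5],"jaw":60}
  ]
}}

```text
time_s: 21.1
ee_pos: [0.6078, -0.0991, 0.0955]
orientation: [0.056, -0.639, 0.765, -0.067]
contact_force: [-0.4, -1.0, -0.1]
finger_gap: 0.0598
```

```bash
python3 - <<'E'
from h import *
full();grab('wrist','w19');grab('scene','s19')
cv2.imwrite('pics/s19c.png',cv2.resize(cv2.imread('pics/s19.png')[150:290,190:390],None,fx=4,fy=4))
E
```

```text
21.1 [ 0.6078 -0.0991  0.0955] [ 0.0556 -0.6387  0.7645 -0.0672] F [-0.36 -0.95 -0.12] gap 0.0598
deck xy [  2.59200557 -30.54284844] tip deck [  4.50398147 -30.55164084] tipz 84.67859466960205
tool axes in deck
 [[ 0.001 -0.985  0.174]
 [-1.    -0.001 -0.001]
 [ 0.001 -0.174 -0.985]]
F deck [-0.19 -1.   -0.12] q [-0.22  0.    1.59  0.01  1.37  1.53]
```

View pics/w19.png

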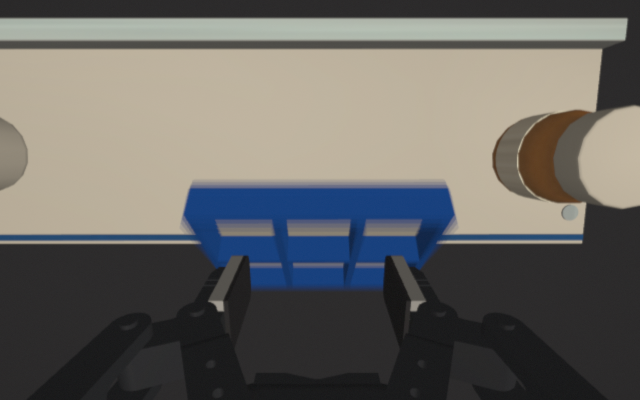

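View pics/s19c.png

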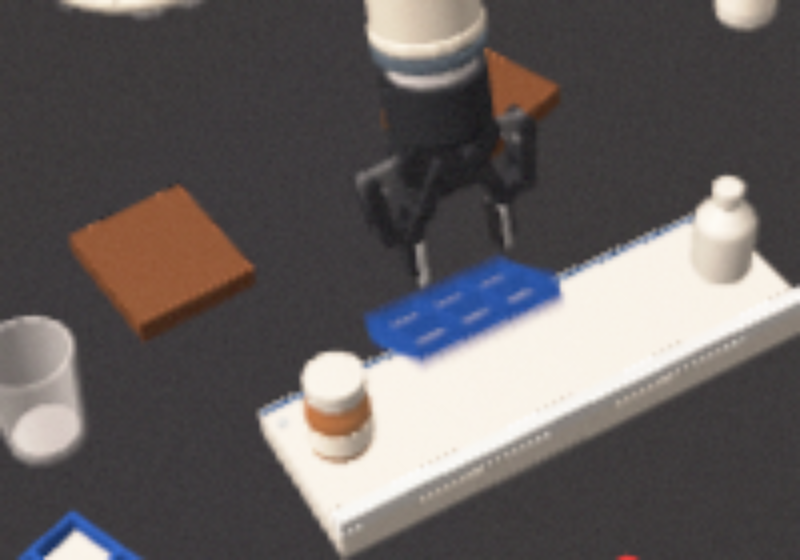

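It has tipped past balance and is falling onto the deck. I'll let it settle.

Emit:
{"name": "servo_tool", "arguments": {
  "series": [
    {"rotation":[0,0,0],"offset":[0,4,-1],"jaw":60},
    {"rotation":[0,0,0],"offset":[0,10,-2],"jaw":60},
    {"rotation":[0,0,0],"offset":[0,15,-3],"jaw":60},
    {"rotation":[0,0,0],"offset":[0,15,-3],"jaw":60}
  ]
}}

```text
time_s: 21.7
ee_pos: [0.5623, -0.0909, 0.0967]
orientation: [0.056, -0.639, 0.765, -0.067]
contact_force: [1.1, -0.8, 0.1]
finger_gap: 0.0599
```

```bash
python3 - <<'E'
from h import *
full();f=grab('wrist','w20');P=cloud(f);D=deck(P)*1000
h=cv2.cvtColor(f['image'],cv2.COLOR_RGB2HSV)
m=(cv2.inRange(h,(100,120,60),(125,255,255))>0)&(np.abs(D[...,1]+31)<80)&(P[...,2]>.035)&(P[...,2]<.06)
print(m.sum(),np.percentile(P[m][:,2]*1000,[2,50,98]));rc=cv2.minAreaRect(D[m].astype(np.float32));print(rc,np.round(cv2.boxPoints(rc)).tolist())
A=np.c_[D[m],np.ones(m.sum())];print(np.linalg.lstsq(A,P[m][:,2]*1000,rcond=None)[0])
E
```

```text
21.7 [ 0.5623 -0.0909  0.0967] [ 0.0555 -0.6387  0.7645 -0.0672] F [ 1.07 -0.77  0.13] gap 0.0599
deck xy [-43.63735013 -30.57348934] tip deck [-41.72759954 -30.58240962] tipz 85.84979565140117
tool axes in deck
 [[ 0.001 -0.985  0.174]
 [-1.    -0.001 -0.001]
 [ 0.001 -0.174 -0.985]]
F deck [ 1.19 -0.56  0.13] q [-0.22 -0.12  1.71  0.01  1.38  1.52]
9364 [35.83242151 42.85787589 44.35651137]
((5.067874908447266, -31.610393524169922), (98.1408462524414, 120.76654815673828), 0.03019949421286583) [[-44.0, 29.0], [-44.0, -92.0], [54.0, -92.0], [54.0, 29.0]]
[-9.22053212e-03  5.79085791e-04  4.22619549e+01]
```

View pics/w20.png

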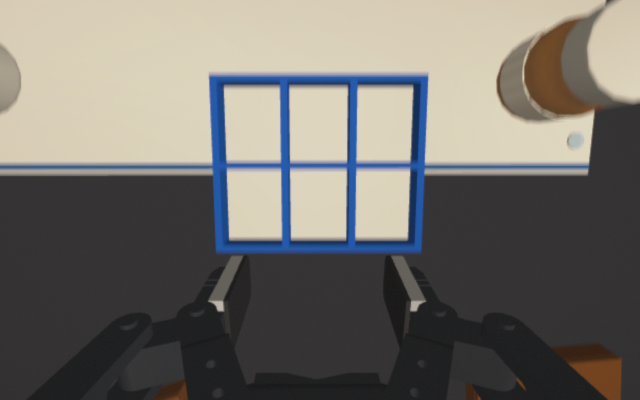

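The tray lies pockets up on the deck, spanning x -45..55, so it overhangs the front with its centre only about 5 mm past the edge. I'll go down behind its near face, clear of it, and push horizontally.

Emit:
{"name": "servo_tool", "arguments": {
  "series": [
    {"rotation":[0,0,0],"offset":[0,14,-2.4],"jaw":60},
    {"rotation":[0,0,0],"offset":[0,14,-2.4],"jaw":60},
    {"rotation":[0,0,0],"offset":[0,3.5,19.5],"jaw":60},
    {"rotation":[0,0,0],"offset":[0,3.5,19.5],"jaw":60},
    {"rotation":[0,0,0],"offset":[0,3.4,19.5],"jaw":60},
    {"rotation":[0,0,0],"offset":[0,0,0],"jaw":60}
  ]
}}

```text
time_s: 22.5
ee_pos: [0.5337, -0.0857, 0.0337]
orientation: [0.054, -0.639, 0.765, -0.065]
contact_force: [0.3, -0.3, 0.3]
finger_gap: 0.0601
```

```bash
python3 - <<'E'
from h import *
full();f=grab('wrist','w21')
E
```

```text
22.5 [ 0.5337 -0.0857  0.0337] [ 0.054  -0.6388  0.7647 -0.0651] F [ 0.28 -0.27  0.34] gap 0.0601
deck xy [-72.72532464 -30.55509725] tip deck [-70.87118925 -30.56103185] tipz 22.866578758815358
tool axes in deck
 [[ 0.001 -0.986  0.169]
 [-1.    -0.001 -0.001]
 [ 0.001 -0.169 -0.986]]
F deck [ 0.32 -0.22  0.34] q [-0.23 -0.16  1.85  0.01  1.28  1.52]
```

View pics/w21.png

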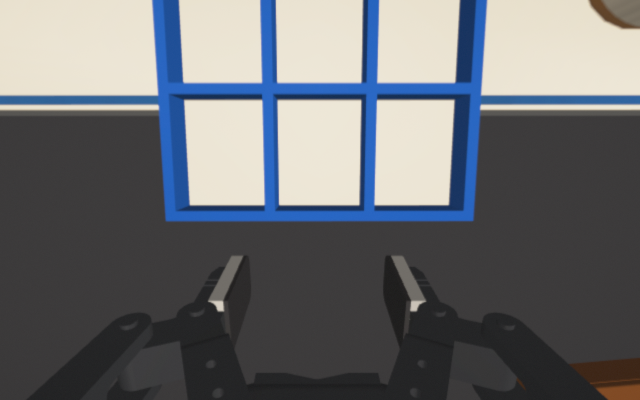

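Emit:
{"name": "servo_tool", "arguments": {
  "series": [
    {"rotation":[0,0,0],"offset":[0,-4,-1.2],"jaw":60},
    {"rotation":[0,0,0],"offset":[0,-4,0.7],"jaw":60},
    {"rotation":[0,0,0],"offset":[0,-3,0.5],"jaw":60},
    {"rotation":[0,0,0],"offset":[0,-3,0.4],"jaw":60},
    {"rotation":[0,0,0],"offset":[0,-2.5,0.3],"jaw":60},
    {"rotation":[0,0,0],"offset":[0,-2.5,0.3],"jaw":60},
    {"rotation":[0,0,0],"offset":[0,-2.5,0.3],"jaw":60}
  ]
}}

```text
time_s: 23.42
ee_pos: [0.5564, -0.0898, 0.0394]
orientation: [0.055, -0.639, 0.765, -0.067]
contact_force: [-1.6, 0.0, -0.5]
finger_gap: 0.06
```

```bash
python3 - <<'E'
from h import *
full();f=grab('wrist','w22')
E
```

```text
23.425 [ 0.5564 -0.0898  0.0394] [ 0.0555 -0.6387  0.7645 -0.0671] F [-1.64  0.02 -0.49] gap 0.06
deck xy [-49.61807267 -30.59768993] tip deck [-47.71057855 -30.60644165] tipz 28.60388058131158
tool axes in deck
 [[ 0.001 -0.985  0.173]
 [-1.    -0.001 -0.001]
 [ 0.001 -0.173 -0.985]]
F deck [-1.61 -0.27 -0.49] q [-0.22 -0.1   1.79  0.01  1.28  1.52]
```

View pics/w22.png

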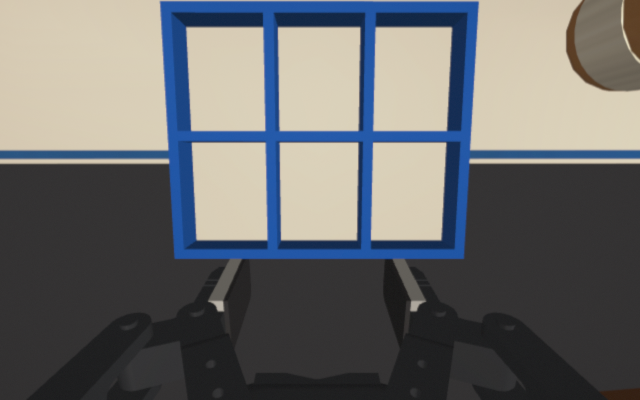

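The tray is sliding back squarely with under 2 N. I'll continue.

Emit:
{"name": "servo_tool", "arguments": {
  "series": [
    {"rotation":[0,0,0],"offset":[0,-4,0.7],"jaw":60},
    {"rotation":[0,0,0],"offset":[0,-4,0.7],"jaw":60},
    {"rotation":[0,0,0],"offset":[0,-4,0.7],"jaw":60},
    {"rotation":[0,0,0],"offset":[0,-4,0.7],"jaw":60},
    {"rotation":[0,0,0],"offset":[0,-4,0.7],"jaw":60},
    {"rotation":[0,0,0],"offset":[0,-4,0.7],"jaw":60},
    {"rotation":[0,0,0],"offset":[0,-4,0.7],"jaw":60},
    {"rotation":[0,0,0],"offset":[0,-4,0.7],"jaw":60},
    {"rotation":[0,0,0],"offset":[0,-4,0.7],"jaw":60},
    {"rotation":[0,0,0],"offset":[0,-4,0.7],"jaw":60},
    {"rotation":[0,0,0],"offset":[0,-4,0.7],"jaw":60}
  ]
}}

```text
time_s: 24.85
ee_pos: [0.6006, -0.0979, 0.0396]
orientation: [0.056, -0.639, 0.765, -0.067]
contact_force: [-1.0, -0.4, 0.1]
finger_gap: 0.0599
```

```bash
python3 - <<'E'
from h import *
full();f=grab('wrist','w23')
E
```

```text
24.85 [ 0.6006 -0.0979  0.0396] [ 0.0555 -0.6387  0.7645 -0.0672] F [-1.02 -0.43  0.13] gap 0.0599
deck xy [ -4.70564862 -30.60103417] tip deck [ -2.79479429 -30.6098561 ] tipz 28.791470072627774
tool axes in deck
 [[ 0.001 -0.985  0.174]
 [-1.    -0.001 -0.001]
 [ 0.001 -0.174 -0.985]]
F deck [-0.93 -0.6   0.13] q [-0.22  0.02  1.67  0.01  1.27  1.53]
```

View pics/w23.png

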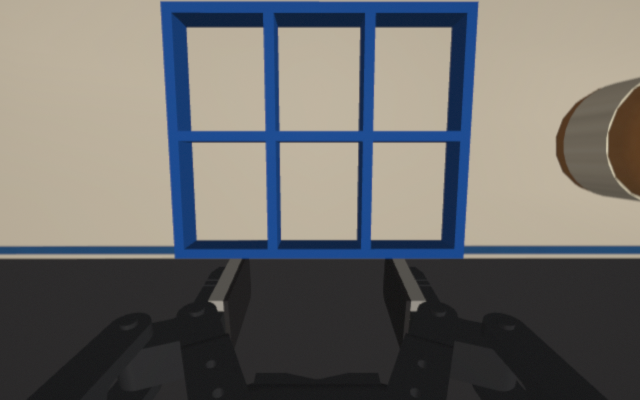

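Emit:
{"name": "servo_tool", "arguments": {
  "series": [
    {"rotation":[0,0,0],"offset":[0,-2,0.35],"jaw":60},
    {"rotation":[0,0,0],"offset":[0,-2,0.35],"jaw":60},
    {"rotation":[0,0,0],"offset":[0,-2,0.35],"jaw":60},
    {"rotation":[0,0,0],"offset":[0,-2,0.35],"jaw":60}
  ]
}}

```text
time_s: 25.4
ee_pos: [0.6085, -0.0993, 0.0397]
orientation: [0.056, -0.639, 0.765, -0.067]
contact_force: [-2.2, -0.1, 0.3]
finger_gap: 0.0599
```

Emit:
{"name": "servo_tool", "arguments": {
  "series": [
    {"rotation":[0,0,0],"offset":[0,-1,0.2],"jaw":60},
    {"rotation":[0,0,0],"offset":[0,-1,0.2],"jaw":60}
  ]
}}

```text
time_s: 25.65
ee_pos: [0.6104, -0.0996, 0.0397]
orientation: [0.056, -0.639, 0.765, -0.067]
contact_force: [-1.8, 0.7, 0.8]
finger_gap: 0.0599
```

Emit:
{"name": "servo_tool", "arguments": {
  "series": [
    {"rotation":[0,0,0],"offset":[0,-1,0.2],"jaw":60}
  ]
}}

```text
time_s: 25.78
ee_pos: [0.6114, -0.0998, 0.0397]
orientation: [0.056, -0.639, 0.765, -0.067]
contact_force: [-1.7, 0.8, 1.4]
finger_gap: 0.0603
```

Emit:
{"name": "servo_tool", "arguments": {
  "series": [
    {"rotation":[0,0,0],"offset":[0,-0.7,0.1],"jaw":60}
  ]
}}

```text
time_s: 25.9
ee_pos: [0.6121, -0.0999, 0.0397]
orientation: [0.056, -0.639, 0.765, -0.067]
contact_force: [-1.6, -0.5, 0.6]
finger_gap: 0.0597
```

Emit:
{"name": "servo_tool", "arguments": {
  "series": [
    {"rotation":[0,0,0],"offset":[0,-0.7,0.1],"jaw":60}
  ]
}}

```text
time_s: 26.02
ee_pos: [0.6123, -0.1, 0.0397]
orientation: [0.055, -0.639, 0.765, -0.067]
contact_force: [-6.2, 1.1, 4.5]
finger_gap: 0.06
```

Emit:
{"name": "servo_tool", "arguments": {
  "series": [
    {"rotation":[0,0,0],"offset":[0,-0.7,0.1],"jaw":60}
  ]
}}

```text
time_s: 26.15
ee_pos: [0.6124, -0.1, 0.0397]
orientation: [0.055, -0.639, 0.765, -0.066]
contact_force: [-10.7, 2.0, 5.9]
finger_gap: 0.0598
```

Emit:
{"name": "servo_tool", "arguments": {
  "series": [
    {"rotation":[0,0,0],"offset":[0,-0.7,0.1],"jaw":60}
  ]
}}

```text
time_s: 26.28
ee_pos: [0.6125, -0.1, 0.0396]
orientation: [0.054, -0.639, 0.765, -0.066]
contact_force: [-13.8, 2.5, 8.0]
finger_gap: 0.0601
```

```bash
python3 - <<'E'
from h import *
full();f=grab('top','t24');
E
```

```text
26.275 [ 0.6125 -0.1     0.0396] [ 0.0541 -0.6388  0.7646 -0.0656] F [-13.77   2.49   7.96] gap 0.0601
deck xy [  7.35673449 -30.61723866] tip deck [  9.22060165 -30.6271658 ] tipz 28.772229689215457
tool axes in deck
 [[ 0.001 -0.986  0.169]
 [-1.    -0.001 -0.001]
 [ 0.001 -0.169 -0.986]]
F deck [-13.99  -0.     7.96] q [-0.22  0.06  1.64  0.01  1.28  1.53]
```

The rail is felt (14 N). I'll back off straight and check.

Emit:
{"name": "servo_tool", "arguments": {
  "series": [
    {"rotation":[0,0,0],"offset":[0,1.5,-0.3],"jaw":60},
    {"rotation":[0,0,0],"offset":[0,3,-0.5],"jaw":60},
    {"rotation":[0,0,0],"offset":[0,8,-1.4],"jaw":60},
    {"rotation":[0,0,0],"offset":[0,15,-3],"jaw":60},
    {"rotation":[0,0,0],"offset":[0,15,-15],"jaw":60},
    {"rotation":[0,0,0],"offset":[0,5,-35],"jaw":60},
    {"rotation":[0,0,0],"offset":[0,5,-35],"jaw":60},
    {"rotation":[0,0,0],"offset":[0,10,-35],"jaw":60},
    {"rotation":[0,0,0],"offset":[0,0,0],"jaw":60}
  ]
}}

```text
time_s: 27.45
ee_pos: [0.5331, -0.0856, 0.1563]
orientation: [0.058, -0.639, 0.764, -0.07]
contact_force: [0.7, 0.1, 0.2]
finger_gap: 0.0598
```

```bash
python3 - <<'E'
from h import *
full()
for n in ('wrist','top'):
    f=grab(n,n+'25');P=cloud(f);D=deck(P)*1000
    h=cv2.cvtColor(f['image'],cv2.COLOR_RGB2HSV)
    m=(cv2.inRange(h,(100,120,60),(125,255,255))>0)&(np.abs(D[...,1]+31)<80)&(P[...,2]>.03)&(P[...,2]<.06)
    v,u=np.nonzero(m);p=deck(ray(f,np.c_[u,v],.044))*1000
    rc=cv2.minAreaRect(p.astype(np.float32));print(n,rc,np.percentile(P[m][:,2]*1000,[2,50,98]))
    if n=='wrist':
        A=np.c_[D[m],np.ones(m.sum())];print(np.linalg.lstsq(A,P[m][:,2]*1000,rcond=None)[0])
    if n=='wrist':
        for c in (320,):
            print([(r,f['image'][r,c].tolist(),np.round(D[r,c],1).tolist(),round(P[r,c,2]*1000,1)) for r in range(10,110,4)])
E
```

```text
27.45 [ 0.5331 -0.0856  0.1563] [ 0.0578 -0.6385  0.7642 -0.0701] F [0.73 0.11 0.23] gap 0.0598
deck xy [-73.32533287 -30.54655071] tip deck [-71.33452619 -30.55877623] tipz 145.44859016952051
tool axes in deck
 [[ 0.001 -0.983  0.181]
 [-1.    -0.001 -0.001]
 [ 0.001 -0.181 -0.983]]
F deck [0.7  0.24 0.23] q [-0.23 -0.23  1.7   0.01  1.49  1.52]
wrist ((53.11473846435547, -31.743988037109375), (70.95603942871094, 118.37603759765625), 0.019842544570565224) [31.38216633 42.63474567 44.48629395]
[-1.84978238e-02 -4.70239330e-03  4.18761170e+01]
[(10, [235, 228, 212], [88.7, -33.4], np.float64(27.3)), (14, [235, 228, 212], [85.8, -33.4], np.float64(27.6)), (18, [236, 229, 213], [83.0, -33.4], np.float64(27.6)), (22, [236, 229, 212], [79.8, -33.4], np.float64(28.7)), (26, [234, 227, 212], [77.3, -33.4], np.float64(27.8)), (30, [42, 102, 195], [68.9, -33.2], np.float64(43.9)), (34, [31, 71, 133], [66.9, -33.3], np.float64(41.9)), (38, [24, 49, 85], [67.2, -33.4], np.float64(32.8)), (42, [234, 227, 211], [65.9, -33.4], np.float64(27.8)), (46, [237, 230, 214], [63.4, -33.4], np.float64(26.8
[... 279 characters left out ...]
7)), (70, [237, 231, 215], [46.1, -33.5], np.float64(26.7)), (74, [238, 232, 216], [43.1, -33.5], np.float64(27.0)), (78, [238, 231, 216], [39.9, -33.4], np.float64(28.3)), (82, [238, 232, 216], [37.1, -33.5], np.float64(27.4)), (86, [238, 231, 216], [34.0, -33.5], np.float64(28.2)), (90, [238, 231, 216], [31.3, -33.5], np.float64(26.8)), (94, [238, 232, 216], [28.3, -33.5], np.float64(27.2)), (98, [152, 169, 208], [22.8, -33.3], np.float64(42.7)), (102, [44, 105, 196], [20.0, -33.3], np.float64(42.6)), (106, [57, 68, 94], [18.9, -33.4], np.float64(30.4))]
top ((194.73828125, -41.76222229003906), (121.4620361328125, 361.1031494140625), 85.11198425292969) [37.31178578 46.99803023 53.11322551]
```

View pics/wrist25.png

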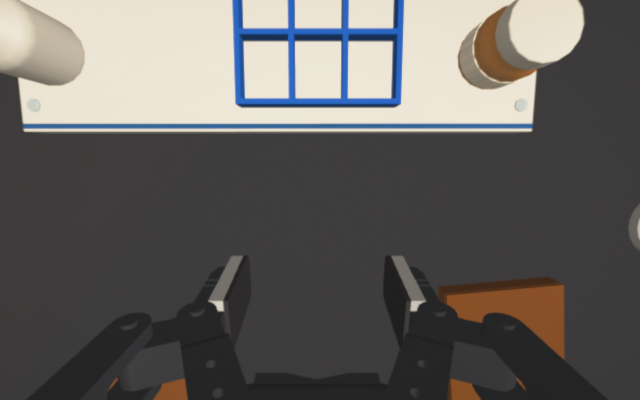

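View pics/top25.png

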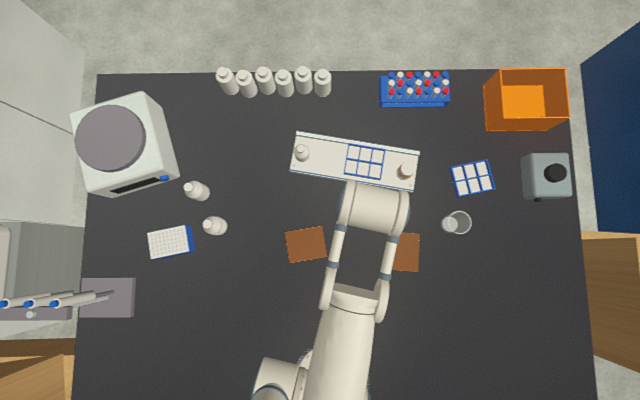

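The tray's near edge is at x≈19, which fits where the rail was felt. One higher wrist look will show whether the far edge is flush and square.

Emit:
{"name": "servo_tool", "arguments": {
  "series": [
    {"rotation":[0,0,0],"offset":[0,-10,-40],"jaw":60},
    {"rotation":[0,0,0],"offset":[0,-10,-40],"jaw":60},
    {"rotation":[0,0,0],"offset":[0,-10,-30],"jaw":60},
    {"rotation":[0,0,0],"offset":[0,0,0],"jaw":60}
  ]
}}

```text
time_s: 28.05
ee_pos: [0.5435, -0.0874, 0.2669]
orientation: [0.056, -0.639, 0.764, -0.068]
contact_force: [0.2, -0.3, -0.9]
finger_gap: 0.0601
```

```bash
python3 - <<'E'
from h import *
full()
f=grab('wrist','w26');P=cloud(f);D=deck(P)*1000
h=cv2.cvtColor(f['image'],cv2.COLOR_RGB2HSV)
m=(cv2.inRange(h,(100,120,60),(125,255,255))>0)&(np.abs(D[...,1]+31)<80)&(D[...,0]>12)&(P[...,2]>.038)&(P[...,2]<.06)
v,u=np.nonzero(m);p=deck(ray(f,np.c_[u,v],.044))*1000
rc=cv2.minAreaRect(p.astype(np.float32));print(rc,np.round(cv2.boxPoints(rc),1).tolist())
A=np.c_[D[m],np.ones(m.sum())];print(np.linalg.lstsq(A,P[m][:,2]*1000,rcond=None)[0],np.median(P[m][:,2]))
cv2.imwrite('pics/w26c.png',cv2.resize(cv2.cvtColor(f['image'],cv2.COLOR_RGB2BGR)[0:180,200:460],None,fx=3,fy=3))
E
```

```text
28.05 [ 0.5435 -0.0874  0.2669] [ 0.0563 -0.6386  0.7644 -0.0682] F [ 0.17 -0.32 -0.91] gap 0.0601
deck xy [-62.7892358  -30.46826616] tip deck [-60.85036088 -30.47807549] tipz 256.092499055853
tool axes in deck
 [[ 0.001 -0.984  0.176]
 [-1.    -0.001 -0.001]
 [ 0.001 -0.176 -0.984]]
F deck [ 0.22 -0.29 -0.91] q [-0.23 -0.19  1.47  0.01  1.69  1.53]
((68.22630310058594, -31.396347045898438), (98.46369934082031, 118.85435485839844), 0.013143099844455719) [[19.0, 28.0], [19.0, -90.80000305175781], [117.5, -90.80000305175781], [117.4000015258789, 28.0]]
[-3.56603289e-03  1.01927004e-03  4.30543975e+01] 0.04298975196060933
```

View pics/w26c.png

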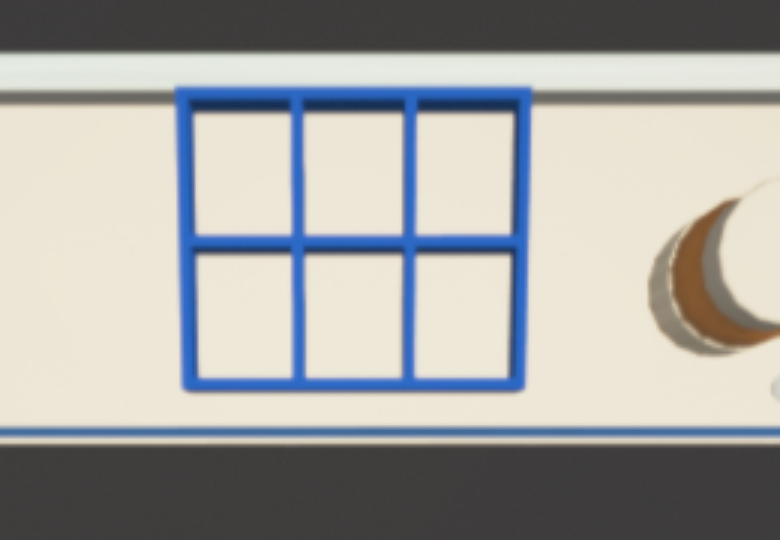

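The crop shows the far edge (row 90) flush on the rail along its whole length. The tray is square, level and spans x 19–118 mm. The arm is clear, so I'm handing in.

```bash
python3 -c "
from station import ticket
print(ticket.job_done())"
```

```text
the job is handed in; nothing more can be done
None
```

I tipped the blue tray over onto the deck and slid it flush against the stop rail, then handed the job in at about 28 s. The hand-in gave no verdict.

**How it went:** I pushed the tray square against the deck front and worked its near side up with about 8–17 N. I stood it flush at 90°, tipped it over the edge so it lay pockets up, and slid it back until I felt the rail.

**Last checks:**
- **Position:** the tray lies flat, pockets up and square to the rail to within measurement error. It spans about 19–118 mm behind the front edge, so its centre is about 50 mm in front of the rail and 31 mm from the deck's middle. Its far edge is flush on the rail along its whole length.
- **Forces:** the highest force I read while pressing on the tray was about 17 N, against the 25 N limit. Forces were read only at the end of each move, so brief peaks in between were not seen.
- **Bystanders:** in the last overhead picture they look unmoved. I checked this by eye, not by measuring.

**Deviations:**
- At about 27° the fingers slipped some 6 mm up the near face. They caught the tray again before it fell, and I pressed more along its plane from then on.
- The rail was felt about 1 mm beyond the camera estimate, which is within calibration.
- One tray measurement in the final overhead picture failed because the arm was in the way, so I relied on the wrist views.

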